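Set the sliding length stop to a sample piece and clamp it

TASK

Set the length stop on the aluminium fence to the small dark timber offcut. First push the offcut flat against the front of the fence; then free the winged clamp knob of the sliding stop with about a quarter turn counter-clockwise (seen from above), slide the stop along until the offcut is nipped end to end between it and the fixed end block, and turn the knob back clockwise until it is tight. Do not disturb the screw tin and the tape measure.

Things in the scene. Friction and masses are not known exactly. Their poses are not given: they have to be found in the camera images.
- stop_fence: fixed aluminium bar, 30 deep x 265 long x 26 mm high. Origin on the bench at the foot of its front face: x points from the front face to the back (bar x 0 to 30 mm), y along the bar (-150 to +115 mm), z up. The fixed end block stands in front of it: x -45 to 0, y 90 to 115 mm, 26 mm high; its stop face is y = 90 mm.
- stop_face (a point): middle of the sliding stop's face (faces fence +y, to the end block), 20 mm in front of the bar, 24 mm up. Frame = fence axes. The stop's dark finger is x -20 to +22, y -14 to 0 mm from here, 5 to 42 mm above the bench; its saddle rides on the bar, centred over its width: y -52 to -2 mm from here, 36 mm wide, 26 to 42 mm above the bench. Hits the end of travel 17 mm past the offcut's length.
- stop (a joint): travel of the sliding stop along the fence towards the end block, m, 0 to 0.135; its face is 0.180 m minus this from the end block
- knob_top (a point): centre of the top of the black clamp knob on the saddle, on its upright axis, 65.5 mm above the bench, 35 mm behind and 27 mm to the -y side of stop_face. Two wings form one bar 84 long x 12 wide mm, 48.5 to 65.5 mm above the bench, along this point's y axis; it turns with the knob.
- clamp_knob (a joint): turn of the clamp knob, rad: 0 = tight (wings along the fence), grows counter-clockwise from above to 1.57 (wings across the fence, wholly free); under about 0.5 the stop is held, above 0.7 it slides. Stays where it is left; takes about 0.12 N m.
- offcut: dark timber offcut, 24 wide (x) x 62 long (y) x 10 mm high, lying loose on the bench in front of the fence, between the stop and the end block, roughly parallel to the fence. Origin at the centre of its underside. About 30 g.
- screw_tin: open round tin of screws, 65 mm across, 29 mm high, beyond the end block's end of the fence; leave alone. Origin at the centre of its underside.
- tape_measure: yellow pocket tape measure, 33 x 75 x 63 mm high, standing on the bench; leave alone. Origin at the centre of its underside.

How it is judged:
On the way, in this order (a step that is already met when the one before it is completed fails the run):
1. the offcut lies flat against the front of the fence, the stop still clamped (x of offcut in the frame of stop_fence above -0.0155 m and angle between the y axis of offcut and the y axis of stop_fence, either way round below 0.08 rad and value of joint clamp_knob below 0.5 rad), for 0.2 s.
2. the clamp knob is freed (value of joint clamp_knob above 1 rad), for 0.1 s.
3. with the knob still loose, the stop has nipped the offcut against the end block (value of joint clamp_knob above 0.7 rad and value of joint stop above 0.1145 m and y of offcut in the frame of stop_fence above 0.0555 m and x of offcut in the frame of stop_fence above -0.0165 m), for 0.1 s.
At the end, for the whole second after the job is handed in: the knob is turned back tight (within 0.25 rad of its hard stop); the offcut lies at rest on the bench, flat against the fence (within 4.5 mm and 0.08 rad), one end within 3.5 mm of the end block, and the stop's face within 3.5 mm of its length from the end block (value of joint clamp_knob below 0.25 rad and value of joint stop between 0.1145 and 0.1205 m and y of offcut in the frame of stop_fence above 0.0555 m and x of offcut in the frame of stop_fence above -0.0165 m and angle between the y axis of offcut and the y axis of stop_fence, either way round below 0.08 rad and height (world z) of offcut below 0.004 m and linear speed of offcut below 0.01 m/s); the robot touches nothing.
It fails at once if the screw tin is shifted by over 20 mm (distance of screw_tin from where it was at the start of the episode above 0.02 m).
It fails at once if the tape measure is shifted by over 20 mm (distance of tape_measure from where it was at the start of the episode above 0.02 m).
It also fails if it takes over 62 s, if anything falls off the work surface, if the arm or the gripper's body presses on something with over 40 N, if the wrist force passes 120 N, or if a joint passes its speed limit or range.

ROBOT

A 7-joint arm with a two-finger parallel gripper is mounted at the origin on a cart in front of the work surface, level with it; the furniture and walls round the work are solid. World frame = base frame: x ahead of the robot, y to its left, z up, the work surface at z = 0. Lengths are in m, angles in rad, forces in N, time in s.
With the tool pointing down it reaches from about 0.425 to 0.875 m from the base axis. Payload 9.9 kg.
Tool frame: the origin (TCP) lies on the centre line of the jaws, within the pads' length; the fingertips stand 17 mm ahead of it and the grasp point (between the pads) lies 2 mm behind it; z points along the fingers, x is the direction in which the jaws open and shut, and the axes are right-handed (so a half turn about z gives the same grasp; the last joint's range is limited). The gripper opens to 85 mm and grips with 20 to 120 N. Pads are 22 mm wide; open, the fingers measure 114 mm over their backs; the gripper's body (76 mm by 85 mm) begins 54 mm behind the grasp point. The pads swing forward as they close: fully open they stand 13 mm farther back than shut.
Start: joints at [1.017, 0.576, 0.025, 1.437, -0.015, 1.129, -0.057], TCP at [0.306, -0.602, 0.215] pointing down, gripper open.
Joint ranges: [-2.76, 2.76], [-0.34, 2.15], [-1.52, 1.57], [0.19, 2.46], [-1.09, 4.23], [0.17, 1.99], [-2.82, 2.82]. Speed limits (rad/s): [2.22, 2.22, 3.01, 3.01, 3.14, 3.14, 3.14].

INTERFACE

Orientations are given as a rotation vector (axis times angle).
In Python, from plant import arm gives the robot as it stands.
- The arm moves only by the tool apply_moves, never from a script. Its argument "moves" is a list of rows, each an object with "linear": the shift along the tool's x, y, z in units of 0.5 m (1.0 is 0.5 m), a list of three; "twist": the turn, a rotation vector about the tool's x, y, z in units of pi/2 rad (1.0 is pi/2 rad), a list of three. A call has 1 to 8 rows; each row is the pose to reach, as a shift and turn from the pose commanded when the call began, along the tool's axes at that moment; what a row does not reach only later rows make up. A row lasts 1/10 s, in which the tool goes at most 50 mm and 8.59 degrees, less where a joint would pass 70% of its speed; a pose out of reach is approached as far as the arm can. A call with a number of a shift or a turn outside -1 to 1 is refused whole. A call with a gripper value outside its range is refused whole. "hand" is the gripper's target within -1 to 1 (fully open at 1, half-way at 0, shut at -1), set as the call begins (left out, the last holds). The fingers move at their own pace and stop on an object; "newtons" is the grip in N (left out, the last holds). Time passes only in rows, so rows that repeat a pose let the fingers close. It gives the time, the measured TCP pose, the force and the opening at its end, in the units of the state.
- arm.observe(): the state, without advancing time (a new reading comes with each control period).
- arm.read_camera(name): name is "scene" or "top"; returns a dict with "img" (400x640x3 uint8, red, green, blue), "range_z" (400x640 float32, m along the optical axis (not along the pixel's ray), 0 where there is no reading), "fx", "fy", "cx", "cy" (pixels), "rvec" (rotation vector, rad) and "tvec" (3), from world to camera coordinates, as OpenCV has them. Camera axes: x right, y down, z forward; pixel columns grow to the right and rows downward; lengths in m; the calibration is good to about 2 mm. A picture is of the moment at which its call begins.
- arm.hand_in(): hands the job in, once; it reports no verdict.
The state is a dict: "time_s": time; "joint_positions": joint angles; "qd": joint speeds; "effort": joint torques, N m; "tool_pos": TCP position; "eef_rot": TCP orientation; "contact_force": force on the tool from outside, world axes, zero at the start; "ft_torque": the same for the moment, N m; "finger_gap": opening from 0.0 (shut) to 1.0 (fully open).
Only numpy, scipy, OpenCV 4.12 (cv2) and the standard library are available. Lean on these libraries where they do the work, as an engineer would, in place of code of your own. Each camera call takes 0.05 s, during which the arm holds its last target.

## Working session

There is one attempt and no reset: what is moved stays moved. The work goes in short steps, Python scripts to look and compute and a tool call to move; the robot and the scene stay as the last step left them, time stands still between calls to the robot, and variables do not carry over. Pictures are saved under pics/ and viewed, and the job is handed in when it is done.

Besides the shell and the picture viewer there is one more tool, called after "Call:" by a JSON object that holds its "api" and its "payload", one argument or row to a line. apply_moves: Moves the arm, as the interface text tells. Shifts and turns lie within -1 to 1; 1 stands for 0.5 m of shift or pi/2 rad of turn. Its arguments: {"type":"object","properties":{"moves":{"type":"array","items":{"type":"object","properties":{"linear":{"type":"array","items":{"type":"number","minimum":-1,"maximum":1}},"twist":{"type":"array","items":{"type":"number","minimum":-1,"maximum":1}}}}},"hand":{"type":"number"},"newtons":{"type":"number"}},"required":["moves"]}

```bash
mkdir -p pics; ls
python3 - <<'E'
from plant import arm
import cv2,numpy as np
print(arm.observe())
for n in("scene","top"):
    c=arm.read_camera(n); cv2.imwrite(f"pics/{n}0.png",c["img"][:,:,::-1]); np.savez(f"{n}0.npz",**c)
    print({k:c[k] for k in c if k not in("img","range_z")}, (c["range_z"]>0).mean())
E
```

```text
pics
{'time_s': 0.0, 'joint_positions': array([ 1.01723366,  0.57652297,  0.02481497,  1.43792853, -0.01499446,
        1.1289716 , -0.05650839]), 'qd': array([ 0.00068857, -0.00039946,  0.00106695,  0.00078189, -0.00039807,
       -0.00018145, -0.00027918]), 'effort': array([-5.92249289e-04, -7.65749645e+01,  2.25021601e+00, -2.85973710e+01,
        1.52559369e-02,  1.26074048e-02, -4.48673674e-06]), 'tool_pos': array([ 0.3053548 , -0.60144309,  0.21394092]), 'eef_rot': array([-2.67679925e+00,  1.64296744e+00,  2.26286258e-03]), 'contact_force': array([ 0.6822903 , -0.44968531,  0.34921039]), 'ft_torque': array([-0.01487744, -0.02098733, -0.01347553]), 'finger_gap': 1.000981718658549}
{'fx': 403.96037433414153, 'fy': 403.96037433414153, 'cx': 313.7129668924873, 'cy': 200.35580970544657, 'rvec': array([ 1.21570906, -2.40393484,  0.87922508]), 'tvec': array([0.25814969, 0.34084597, 0.8223213 ])} 0.9959921875
{'fx': 366.3679296599314, 'fy': 366.3679296599314, 'cx': 319.39923857144726, 'cy': 202.5524410285632, 'rvec': array([ 2.10598037, -2.14505588,  0.17654397]), 'tvec': array([0.00773964, 0.45765186, 0.85489671])} 0.9960703125
```

View pics/scene0.png

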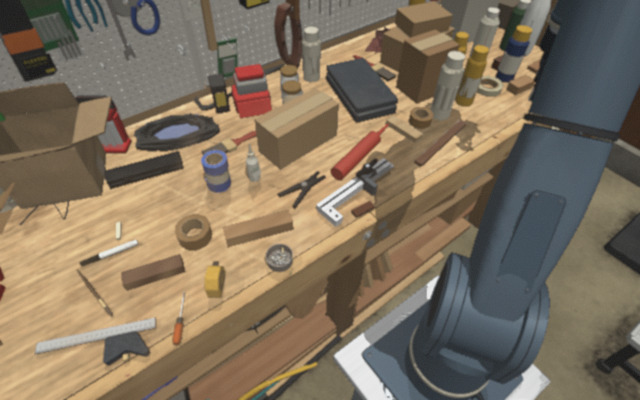

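View pics/top0.png

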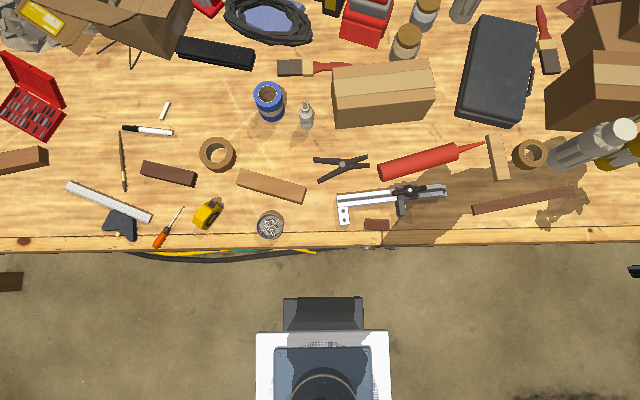

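The top view shows the fence from (337,205) to (447,190), the end block at (343,215), the offcut at (377,224), the stop and knob near (405,195), and the tin at (270,225). I'll enlarge that area and measure.

```bash
cat > h.py <<'E'
import numpy as np,cv2
def load(n): return dict(np.load(n))
def cam(c):
    R,_=cv2.Rodrigues(c["rvec"]); return R,c["tvec"]
def ray(c,u,v,z):
    R,t=cam(c); d=R.T@np.array([(u-c["cx"])/c["fx"],(v-c["cy"])/c["fy"],1]); o=-R.T@t
    return o+d*(z-o[2])/d[2]
def proj(c,p):
    R,t=cam(c); q=R@np.asarray(p)+t
    return c["cx"]+c["fx"]*q[0]/q[2], c["cy"]+c["fy"]*q[1]/q[2]
def cloud(c):
    R,t=cam(c); z=c["range_z"]; v,u=np.mgrid[:400,:640]
    P=np.stack([(u-c["cx"])/c["fx"]*z,(v-c["cy"])/c["fy"]*z,z],-1)
    return (P-t)@R
def crop(c,u0,u1,v0,v1,s,fn):
    im=cv2.resize(c["img"][v0:v1,u0:u1,::-1],None,fx=s,fy=s,interpolation=cv2.INTER_CUBIC); cv2.imwrite(fn,im)
E
python3 - <<'E'
from h import *
t=load("top0.npz"); s=load("scene0.npz")
crop(t,325,455,175,240,6,"pics/t0c.png"); crop(s,310,400,150,230,7,"pics/s0c.png")
P=cloud(t)
for u,v in [(343,215),(377,224),(360,197),(430,190),(377,235),(403,190),(270,225)]: print(u,v,P[v,u].round(4))
Ps=cloud(s); print(Ps[212,330],Ps[210,362])
# heights map of region
np.set_printoptions(linewidth=250)
print((P[182:232:2,332:452:4,2]*1000).round().astype(int))
E
```

```text
343 215 [ 0.428  -0.0582  0.0255]
377 224 [ 0.4059 -0.1432  0.0102]
360 197 [ 0.473  -0.1021  0.0224]
430 190 [ 0.4861 -0.2756  0.0286]
377 235 [ 0.3794 -0.1436 -0.0008]
403 190 [ 0.4797 -0.2004  0.0657]
270 225 [4.095e-01 1.256e-01 3.000e-04]
[ 0.43733525 -0.05426846  0.02529595] [ 0.40046826 -0.13366903  0.01208455]
[[  0   1   5   0   1   1   0  -1   1   3   2   1   1   0  -3   3  -1   0   0   2  -2  -2   1   2   1   0   0   1   2   2]
 [  1   1   1  -2   3  -1   1   0  -1  -1  -2  -2   0  -3  -1   1   2   1  -1   0  42  46   0   1   2   2  27  26   0   0]
 [ -1  -1   0   0   0  -1   1  -3   1   0   0  -2  -3   1   3   2  -2  42  43  61  67  41  61  67  27  30  26  26   5   2]
 [  1  -2  -1 922   0  -1   3  -1   0  -1   1   2   3   3   2   2  36  43  58  65  65  67  67  64  26  25  28  26  10   2]
 [  1  -1  -1  -1   0  -1   1  -2   1   0  -1  -1  -2  26  24  27  62  65  65  66  67  65  66  56  24  28  27  29  10   0]
 [  2  -1   1  -1  -1   1   1   3  28  26  28  28  26  28  29  61  68  67  63  66  67  44  26  24  26  27  25  26  10  -1]
 [  3   0   0   0  25  26  27  23  24  26 
[... 1595 characters left out ...]
 11  12   9  11  10  -2  -1   2   0   0   0   0   2  -1   1   0   1   1   1   0   1]
 [ -2   2  26  26  26   2   1   1   2  12  11  12  13  12  10   1   0   0   0   4   1  -1  -3   1   0   2  -3   0   1   4]
 [  3   1  30  27  22  -2   2   2   0   7  13  14  11  13  11  -2   1   0   1   0   1   0   0   3   1   1  -3  -1  -2   0]
 [ -2  -2   0  -3  -1   0   0   2  -1  11   9  12  11  10  13  -2   0  -1  -2  -1  -1  -1   1   2  -2   0  -3   3   2   3]
 [  2   1   0  -2   0   1   1   1  -1  10  10  14  12   9  12   0  -2   1   0   0   2  -1   2  -1   1  -1   1   3  -2   0]
 [  0   2  -6   0   3  -1   2  -1  -3  -1  -2  -2  -4  -7   6  -5   0   0   1  -3  -2   0  -2   3  -1   1  -4   0   2  -2]]
```

View pics/t0c.png

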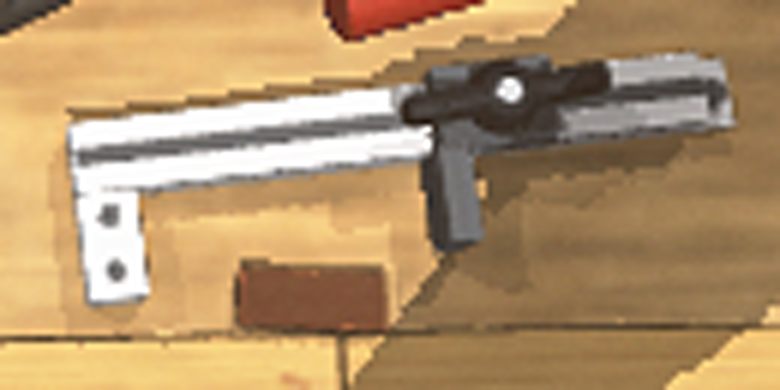

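View pics/s0c.png

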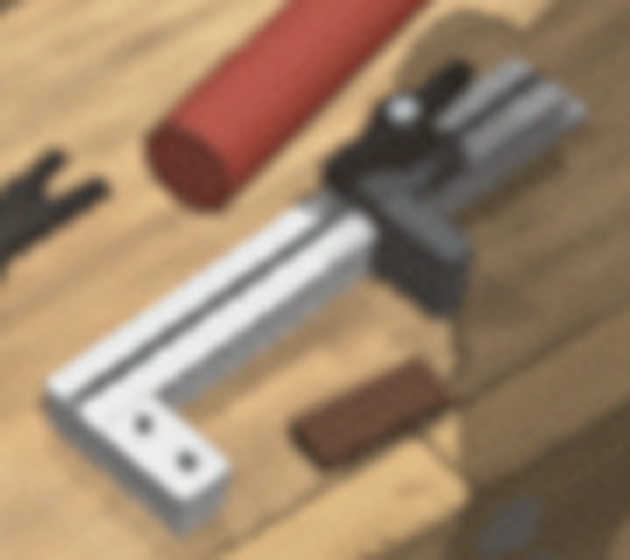

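The enlarged views show it clearly: the L-shaped fence, the offcut about 20 mm in front of it and slightly rotated, and the wings along the fence. Next I'll fit the fence edges, the offcut and the knob.

```bash
cat > meas.py <<'E'
from h import *
import sys
def offc(c):
    hsv=cv2.cvtColor(c["img"],cv2.COLOR_RGB2HSV); P=cloud(c)
    m=(P[...,2]>0.004)&(P[...,2]<0.018)&(P[...,0]<0.46)&(P[...,0]>.385)&(P[...,1]>-.2)&(P[...,1]<-.04)&(hsv[...,2]<140)&(hsv[...,1]>90)
    m=cv2.morphologyEx(m.astype(np.uint8),cv2.MORPH_OPEN,np.ones((2,2)))
    return m,P
def report(pre):
    t=load(pre)
    m,P=offc(t); cs,_=cv2.findContours(m,cv2.RETR_EXTERNAL,cv2.CHAIN_APPROX_NONE)
    if cs:
        k=max(cs,key=cv2.contourArea).reshape(-1,2)
        w=np.array([ray(t,u,v,.010)[:2] for u,v in k])
        print("offcut rect",cv2.minAreaRect((w*1000).astype(np.float32)))
if __name__=="__main__": report(sys.argv[1])
E
python3 meas.py top0.npz
python3 - <<'E'
from h import *
t=load("top0.npz"); P=cloud(t)
v,u=np.mgrid[:400,:640]
reg=(u>330)&(u<452)&(v>175)&(v<230)
m=reg&(P[...,2]>.018)&(P[...,2]<.034)
# per-column edges of bar, unoccluded columns (u 355..390)
E=[];F=[]
for c in range(350,391):
    r=np.where(m[:,c]&(v[:,c]<207+0))[0]
    E.append(ray(t,c,r.min()-.5,.026)[:2]); F.append(ray(t,c,r.max()+.5,.026)[:2])
for L in(E,F):
    l=cv2.fitLine(np.array(L,np.float32),cv2.DIST_HUBER,0,1e-4,1e-4).ravel(); print("line",l,np.degrees(np.arctan2(-l[0],-l[1])) )
k=reg&(P[...,2]>.052)&(P[...,2]<.075)
cs,_=cv2.findContours(k.astype(np.uint8),cv2.RETR_EXTERNAL,cv2.CHAIN_APPROX_NONE)
q=max(cs,key=cv2.contourArea).reshape(-1,2)
w=np.array([ray(t,a,b,.0655)[:2] for a,b in q]); print("knob",cv2.minAreaRect((w*1000).astype(np.float32)))
# white cap
g=t["img"].min(2)>170; mm=(g&k).astype(np.uint8); ys,xs=np.where(mm); print("cap",xs.mean(),ys.mean(),len(xs),ray(t,xs.mean(),ys.mean(),.0655))
# edge corners (crop px -> image): block front-left/right, block inner edge
for n,(a,b) in dict(bl=(70,128),blockFL=(90,303),blockFR=(148,296),inner=(140,195),endF=(733,125),endB=(722,57)).items():
    print(n,ray(t,325+a/6-.4,175+b/6-.4,.026).round(4))
fr=(P[...,2]<.036+.01)&(P[...,2]>.036)&reg&(v>204)
ys,xs=np.where(fr); w=np.array([ray(t,a,b,.042)[:2] for a,b in zip(xs,ys)]); print("finger",cv2.minAreaRect((w*1000).astype(np.float32)))
E
```

```text
offcut rect ((402.14617919921875, -144.3929443359375), (57.74293518066406, 22.555288314819336), 88.92314910888672)
line [ 0.41821    -0.90835035  0.49767447 -0.13243714] -24.72163
line [ 0.09007432 -0.995935    0.4552334  -0.1258694 ] -5.1678824
knob ((478.2705078125, -214.70120239257812), (81.59073638916016, 26.747854232788086), 88.85967254638672)
cap 409.45454545454544 189.54545454545453 11 [ 0.48053576 -0.21585115  0.0655    ]
bl [ 0.4761 -0.0428  0.026 ]
blockFL [ 0.4031 -0.0492  0.026 ]
blockFR [ 0.4055 -0.0729  0.026 ]
inner [ 0.4474 -0.071   0.026 ]
endF [ 0.472  -0.3169  0.026 ]
endB [ 0.5009 -0.3146  0.026 ]
finger ((435.69964599609375, -199.71493530273438), (24.983654022216797, 14.736549377441406), 3.89851450920105)
```

```bash
cat > plan.py <<'E'
import sys,numpy as np
from scipy.spatial.transform import Rotation as Ro
from plant import arm
def goal(az):  # tool z down, tool x at azimuth az deg
    a=np.radians(az); x=np.array([np.cos(a),np.sin(a),0]); z=np.array([0,0,-1.]); return Ro.from_matrix(np.stack([x,np.cross(z,x),z],1))
s=arm.observe(); R=Ro.from_rotvec(s["eef_rot"]); M=R.as_matrix()
print("t",round(s["time_s"],2),"pos",s["tool_pos"].round(4),"az",np.degrees(np.arctan2(M[1,0],M[0,0])).round(2),"F",s["contact_force"].round(1),"gap",round(s["finger_gap"],3),"q",s["joint_positions"].round(2))
if len(sys.argv)>4:
    p=np.array(list(map(float,sys.argv[1:4]))); G=goal(float(sys.argv[4]))
    print("linear",(M.T@(p-s["tool_pos"])/.5).round(3),"twist",((R.inv()*G).as_rotvec()/(np.pi/2)).round(3))
E
python3 - <<'E'
from h import *
from meas import offc
s=load("scene0.npz"); m,P=offc(s)
cs,_=cv2.findContours(m,cv2.RETR_EXTERNAL,cv2.CHAIN_APPROX_NONE); k=max(cs,key=cv2.contourArea).reshape(-1,2)
w=np.array([ray(s,u,v,.010)[:2] for u,v in k]); print(cv2.minAreaRect((w*1000).astype(np.float32)))
g=(s["img"].min(2)>150)&(P[...,2]>.055)&(P[...,0]<.55)&(P[...,0]>.42)&(P[...,1]<-.15)&(P[...,1]>-.3)
ys,xs=np.where(g); print("cap",len(xs),ray(s,xs.mean(),ys.mean(),.0655))
for n,(a,b) in dict(bl=(45,395),blockFL=(185,500),blockFR=(232,468),inner=(155,400),endF=(585,105)).items():
    print(n,ray(s,310+a/7-.4,150+b/7-.4,.026).round(4))
E
python3 plan.py .404 -.144 .10 -91
```

```text
((399.93658447265625, -138.39749145507812), (64.26351165771484, 25.064617156982422), 85.28789520263672)
cap 4 [ 0.48183413 -0.21529674  0.0655    ]
bl [ 0.4745 -0.0366  0.026 ]
blockFL [ 0.4046 -0.0482  0.026 ]
blockFR [ 0.4059 -0.0714  0.026 ]
inner [ 0.4481 -0.0684  0.026 ]
endF [ 0.4667 -0.3073  0.026 ]
t 0.1 pos [ 0.3054 -0.6015  0.214 ] az -63.08 F [-0.  -0.8 -1. ] gap 0.997 q [ 1.02  0.58  0.02  1.44 -0.01  1.13 -0.06]
linear [-0.726 -0.59   0.229] twist [0.    0.001 0.31 ]
```

Call:
{"api": "apply_moves", "payload": {
  "moves": [
    {"linear":[-0.1,-0.08,0.03],"twist":[0,0,0.04]},
    {"linear":[-0.2,-0.16,0.06],"twist":[0,0,0.08]},
    {"linear":[-0.3,-0.24,0.09],"twist":[0,0,0.13]},
    {"linear":[-0.4,-0.32,0.12],"twist":[0,0,0.17]},
    {"linear":[-0.48,-0.39,0.15],"twist":[0,0,0.21]},
    {"linear":[-0.56,-0.45,0.17],"twist":[0,0,0.25]},
    {"linear":[-0.64,-0.52,0.19],"twist":[0,0,0.29]},
    {"linear":[-0.71,-0.58,0.2],"twist":[0,0,0.33]}
  ],
  "hand": 0.75
}}

```text
time_s: 0.9
tool_pos: [0.3877, -0.2187, 0.126]
eef_rot: [2.163, -2.278, -0.001]
contact_force: [1.8, 0.0, 0.8]
finger_gap: 0.878
```

```bash
python3 plan.py .401 -.141 .06 -93
```

```text
t 0.9 pos [ 0.3877 -0.2187  0.126 ] az -92.95 F [1.8 0.  0.8] gap 0.878 q [ 0.32  0.36  0.12  2.14 -0.07  0.64 -1.13]
linear [-0.157 -0.019  0.132] twist [0.    0.    0.001]
```

Call:
{"api": "apply_moves", "payload": {
  "moves": [
    {"linear":[0,0,0],"twist":[0,0,0]},
    {"linear":[0,0,0],"twist":[0,0,0]}
  ]
}}

```text
time_s: 1.1
tool_pos: [0.3883, -0.2194, 0.1264]
eef_rot: [2.171, -2.27, -0.001]
contact_force: [-0.8, 0.6, -0.3]
finger_gap: 0.876
```

```bash
python3 plan.py .401 -.141 .06 -93
```

```text
t 1.1 pos [ 0.3883 -0.2194  0.1264] az -92.54 F [-0.8  0.6 -0.3] gap 0.876 q [ 0.32  0.36  0.12  2.14 -0.07  0.65 -1.13]
linear [-0.158 -0.019  0.133] twist [0.    0.    0.005]
```

Call:
{"api": "apply_moves", "payload": {
  "moves": [
    {"linear":[-0.08,-0.01,0.03],"twist":[0,0,0]},
    {"linear":[-0.158,-0.019,0.07],"twist":[0,0,0]},
    {"linear":[-0.158,-0.019,0.13],"twist":[0,0,0]},
    {"linear":[-0.158,-0.019,0.13],"twist":[0,0,0]},
    {"linear":[-0.158,-0.019,0.13],"twist":[0,0,0]}
  ]
}}

```text
time_s: 1.6
tool_pos: [0.4007, -0.1439, 0.0618]
eef_rot: [2.163, -2.277, -0.001]
contact_force: [0.2, 0.4, -0.5]
finger_gap: 0.878
```

```bash
python3 plan.py .401 -.141 .015 -93
cat > snap.py <<'E'
import sys
from h import *
from plant import arm
n=sys.argv[1]
for k in("top","scene"):
    c=arm.read_camera(k); np.savez(f"{k}{n}.npz",**c)
    if k=="top": crop(c,325,455,160,245,6,f"pics/{k}{n}.png")
    else: crop(c,310,420,130,230,6,f"pics/{k}{n}.png")
a=cv2.imread(f"pics/top{n}.png"); b=cv2.imread(f"pics/scene{n}.png")
E
python3 snap.py 1
```

```text
t 1.6 pos [ 0.4007 -0.1439  0.0618] az -92.93 F [ 0.2  0.4 -0.5] gap 0.878 q [ 0.17  0.46  0.09  2.25 -0.09  0.43 -1.29]
linear [-0.006 -0.     0.094] twist [ 0.001 -0.     0.001]
```

View pics/scene1.png

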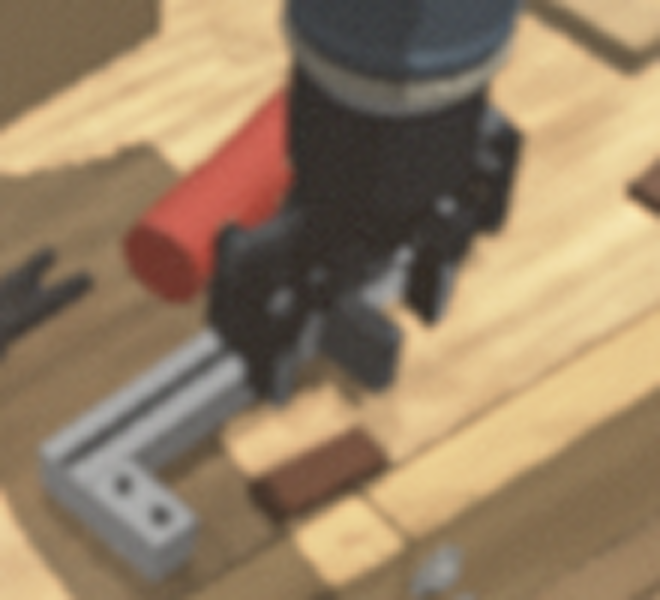

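View pics/top1.png

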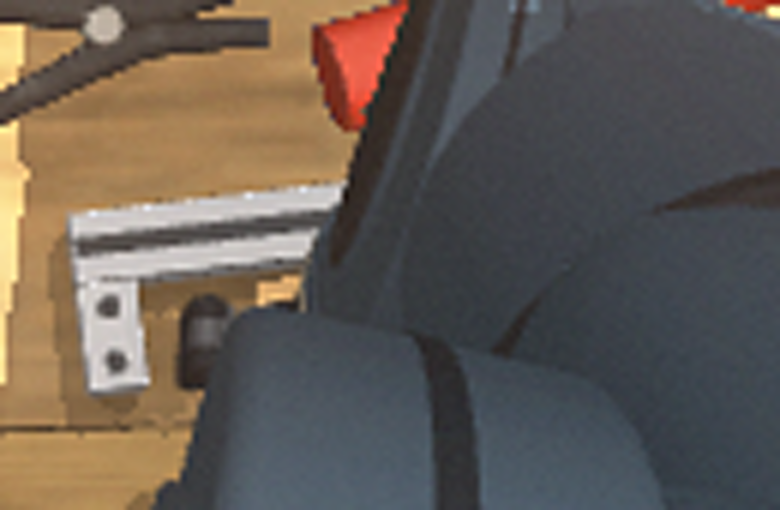

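The scene crop shows the open jaws over the offcut at about (318,472), with the end block at lower left. The pose agrees, so I'll descend.

Call:
{"api": "apply_moves", "payload": {
  "moves": [
    {"linear":[-0.004,0,0.05],"twist":[0,0,0]},
    {"linear":[-0.006,0,0.088],"twist":[0,0,0]},
    {"linear":[-0.006,0,0.097],"twist":[0,0,0]},
    {"linear":[-0.006,0,0.097],"twist":[0,0,0]}
  ]
}}

```text
time_s: 2.1
tool_pos: [0.4013, -0.14, 0.0135]
eef_rot: [2.165, -2.276, 0.0]
contact_force: [1.0, -1.4, 0.9]
finger_gap: 0.871
```

Call:
{"api": "apply_moves", "payload": {
  "moves": [
    {"linear":[0,0,0],"twist":[0,0,0]},
    {"linear":[0,0,0],"twist":[0,0,0]},
    {"linear":[0,0,0],"twist":[0,0,0]},
    {"linear":[0,0,0],"twist":[0,0,0]},
    {"linear":[0,0,0],"twist":[0,0,0]}
  ],
  "hand": 0.3,
  "newtons": 20
}}

```text
time_s: 2.6
tool_pos: [0.4015, -0.1392, 0.0133]
eef_rot: [-2.167, 2.274, -0.0]
contact_force: [-0.5, 1.5, 0.2]
finger_gap: 0.654
```

```bash
python3 plan.py .401 -.141 .015 -93;python3 snap.py 2
```

```text
t 2.6 pos [ 0.4015 -0.1392  0.0133] az -92.78 F [-0.5  1.5  0.2] gap 0.654 q [ 0.18  0.56  0.06  2.3  -0.11  0.29 -1.28]
linear [ 0.004  0.001 -0.003] twist [-0.    -0.     0.002]
```

View pics/scene2.png

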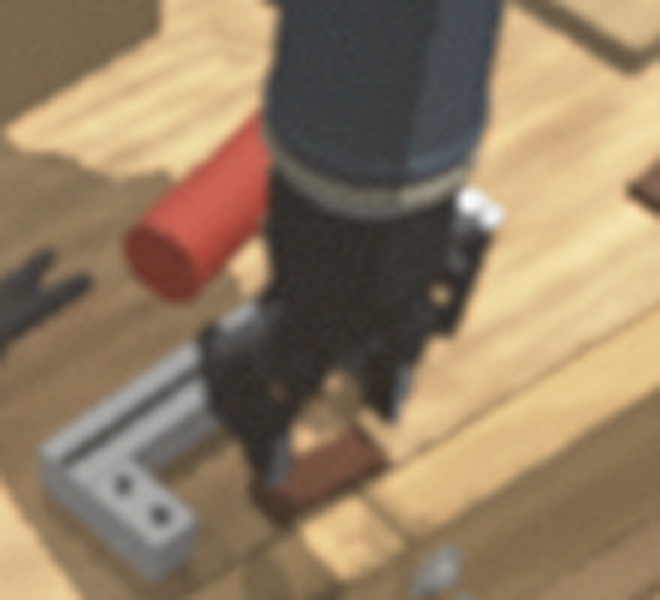

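Run:
```python
from h import *
c=load("scene2.npz"); P=cloud(c)
for y in(.03,-.03,.04):
  for z in (0,.005,.01,.015,.02):
    u,v=proj(c,(.4015,-.1392+y,z)); print(y,z,round((u-310+.5)*6),round((v-130+.5)*6))
for a,b in[(272,470),(275,482),(268,488),(300,490),(340,470),(370,450),(390,410),(380,400)]:
    print(a,b,P[int(130+b/6),int(310+a/6)].round(4))
R,t=cam(c);print(-R.T@t)
t=load("top2.npz"); crop(t,325,455,160,245,6,"pics/t2.png")
```

```text
0.03 0 269 524
0.03 0.005 270 517
0.03 0.01 271 510
0.03 0.015 272 503
0.03 0.02 273 496
-0.03 0 371 462
-0.03 0.005 372 455
-0.03 0.01 373 448
-0.03 0.015 374 441
-0.03 0.02 376 434
0.04 0 252 535
0.04 0.005 252 528
0.04 0.01 253 521
0.04 0.015 254 514
0.04 0.02 255 507
272 470 [ 0.3976 -0.1035  0.0454]
275 482 [ 0.3968 -0.1036  0.038 ]
268 488 [ 0.412  -0.116   0.0092]
300 490 [ 0.4004 -0.1265  0.0132]
340 470 [ 0.4013 -0.1489  0.0085]
370 450 [ 0.4003 -0.1656  0.0102]
390 410 [ 0.3901 -0.1646  0.0495]
380 400 [ 0.4009 -0.168   0.045 ]
[-0.06174491  0.36932697  0.84782942]
```

View pics/t2.png

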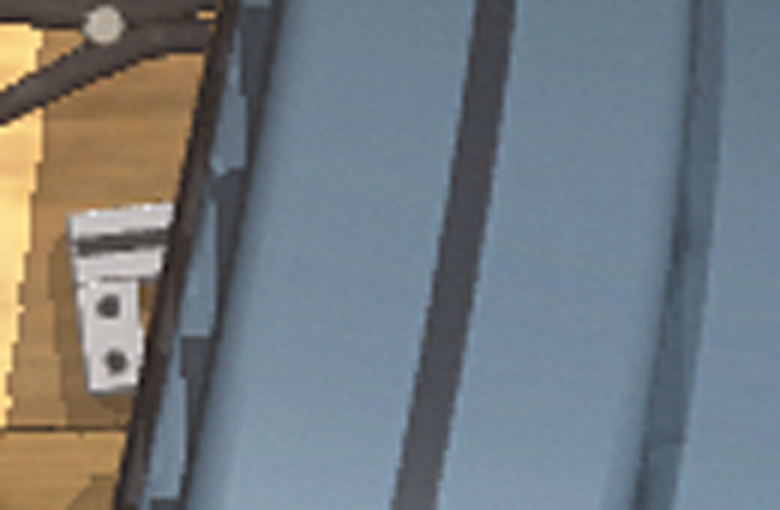

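Run:
```python
from h import *
for n in "12":
    c=load(f"scene{n}.npz"); P=cloud(c); hsv=cv2.cvtColor(c["img"],cv2.COLOR_RGB2HSV)
    print(n)
    for b in range(int(130+ (300 if n=="1" else 400)/6),int(130+500/6)):
        print(b,[(tuple((P[b,u]*1000).round().astype(int).tolist()),int(c["img"][b,u].mean())) for u in range(352,360)])
```

```text
1
180 [((395, -79, 168), 45), ((394, -82, 167), 47), ((395, -86, 164), 59), ((412, -106, 135), 80), ((484, -182, 25), 97), ((481, -183, 28), 92), ((397, -100, 153), 70), ((396, -103, 152), 52)]
181 [((395, -79, 165), 46), ((394, -82, 163), 46), ((394, -85, 162), 62), ((483, -178, 25), 78), ((482, -180, 25), 86), ((478, -181, 27), 76), ((398, -102, 148), 62), ((395, -102, 150), 53)]
182 [((394, -79, 162), 48), ((393, -82, 161), 47), ((394, -86, 158), 52), ((408, -103, 135), 63), ((477, -176, 27), 66), ((396, -98, 148), 64), ((396, -100, 147), 55), ((392, -100, 151), 48)]
183 [((394, -79, 158), 46), ((394, -83, 156), 48), ((404, -96, 139), 47), ((403, -98, 138), 54), ((402, -100, 139), 53), ((395, -97, 146), 51), ((394, -99, 146), 49), ((394, -102, 144), 49)]
184 [((395, -81, 153), 48), ((395, -84, 151), 49), ((401, -93, 140), 49), ((399, -94, 141), 52), ((397, -96, 142), 48), ((397, -100, 139), 49), ((394, -100, 142), 47), ((394, -103, 140), 49)]
185 [((396, -82, 149), 48), ((395, -84, 148), 49), ((400, -93, 137), 49), ((397, -93, 141), 48), ((397, -96, 138), 49), ((395, -97, 139), 46
[... 7665 characters left out ...]
58), ((398, -101, 43), 61), ((396, -102, 44), 74), ((395, -105, 43), 86), ((393, -107, 43), 86), ((408, -126, 14), 83), ((410, -132, 9), 86)]
210 [((417, -113, 11), 63), ((417, -116, 9), 58), ((400, -103, 35), 68), ((397, -104, 38), 76), ((395, -106, 38), 87), ((394, -108, 37), 88), ((408, -126, 11), 83), ((406, -128, 11), 87)]
211 [((415, -112, 10), 61), ((415, -115, 8), 58), ((412, -116, 9), 64), ((396, -104, 34), 71), ((408, -120, 11), 77), ((406, -121, 11), 82), ((405, -124, 11), 84), ((404, -127, 9), 85)]
212 [((414, -111, 7), 62), ((412, -113, 7), 54), ((410, -115, 8), 57), ((407, -115, 10), 61), ((405, -117, 11), 67), ((402, -118, 13), 70), ((403, -123, 9), 73), ((401, -123, 11), 82)]
```

The scene depth puts the lower edge of the fingertips at z≈34 mm while the reported TCP z is 13 mm. Both pictures agree on a bias of about 30 mm against the stated geometry, so the jaws closed above the offcut without touching it. I'll reopen, go down in guarded steps and check the height visually.

Call:
{"api": "apply_moves", "payload": {
  "moves": [
    {"linear":[0,0,0],"twist":[0,0,0]},
    {"linear":[0,0,0.01],"twist":[0,0,0]},
    {"linear":[0,0,0.02],"twist":[0,0,0]},
    {"linear":[0,0,0.03],"twist":[0,0,0]},
    {"linear":[0,0,0.03],"twist":[0,0,0]},
    {"linear":[0,0,0.03],"twist":[0,0,0]}
  ],
  "hand": 0.75
}}

```text
time_s: 3.3
tool_pos: [0.4011, -0.1392, -0.0022]
eef_rot: [2.166, -2.275, -0.001]
contact_force: [-0.4, -0.9, 0.4]
finger_gap: 0.871
```

```bash
cat > tip.py <<'E'
import sys
from h import *
c=load(sys.argv[1]); P=cloud(c); y=float(sys.argv[2]); x=float(sys.argv[3])
m=(abs(P[...,1]-y)<.075)&(abs(P[...,0]-x)<.05)&(c["img"].max(2)<110)&(P[...,2]>.018)
hsv=cv2.cvtColor(c["img"],cv2.COLOR_RGB2HSV); m&=hsv[...,1]<70
for u in np.where(m.any(0))[0]:
    v=np.where(m[:,u])[0].max(); print(u,v,(P[v,u]*1000).round().astype(int))
E
python3 plan.py; python3 snap.py 3; python3 tip.py scene3.npz -.139 .401
```

```text
t 3.3 pos [ 0.4011 -0.1392 -0.0022] az -92.79 F [-0.4 -0.9  0.4] gap 0.871 q [ 0.19  0.59  0.05  2.31 -0.11  0.25 -1.28]
341 202 [416 -70  76]
342 203 [411 -69  77]
343 204 [407 -69  77]
344 204 [406 -71  77]
345 205 [402 -71  77]
346 206 [394 -68  83]
347 207 [393 -71  77]
348 209 [406 -87  45]
349 211 [400 -86  43]
350 212 [398 -88  41]
351 214 [401 -95  24]
352 214 [396 -94  29]
353 214 [395 -96  29]
354 214 [394 -99  28]
355 209 [ 394 -100   48]
356 201 [393 -99  80]
357 199 [ 391 -100   89]
358 199 [ 388 -100   93]
359 199 [ 387 -103   91]
360 198 [ 388 -107   92]
361 197 [ 390 -111   91]
362 196 [ 385 -109  100]
363 194 [ 388 -115  101]
364 193 [ 387 -117  104]
365 193 [ 386 -120  103]
366 191 [ 384 -120  112]
367 191 [ 386 -125  108]
368 191 [ 393 -136   94]
369 191 [ 392 -139   92]
370 191 [ 393 -144   89]
371 191 [ 432 -192   20]
372 194 [ 414 -178   34]
373 195 [ 408 -176   37]
374 198 [ 402 -174   32]
375 198 [ 397 -173   37]
376 199 [ 395 -175   34]
377 200 [ 390 -174   35]
378 198 [ 391 -177   40]
379 195 [ 390 -178   53]
380 192 [ 389 -178   65]
381 190 [ 390 -182   69]
382 189 [ 388 -183   74]
383 186 [ 394 -191   76]
384 186 [ 392 -194   75]
385 186 [ 390 -194   77]
386 185 [ 388 -196   81]
387 185 [ 390 -202   75]
388 184 [ 387 -201   82]
389 178 [ 389 -203  102]
390 173 [ 386 -199  125]
391 141 [ 366 -154  268]
392 136 [ 365 -153  283]
393 131 [ 365 -153  297]
394 129 [ 368 -158  298]
395 121 [ 361 -148  328]
396 120 [ 362 -151  329]
397 118 [ 364 -156  330]
398 114 [ 361 -153  343]
399 114 [ 357 -151  346]
400 113 [ 356 -152  349]
401 113 [ 355 -154  349]
402 113 [ 353 -154  350]
403 113 [ 352 -156  350]
404 113 [ 352 -159  348]
405 96 [ 351 -151  393]
```

View pics/scene3.png

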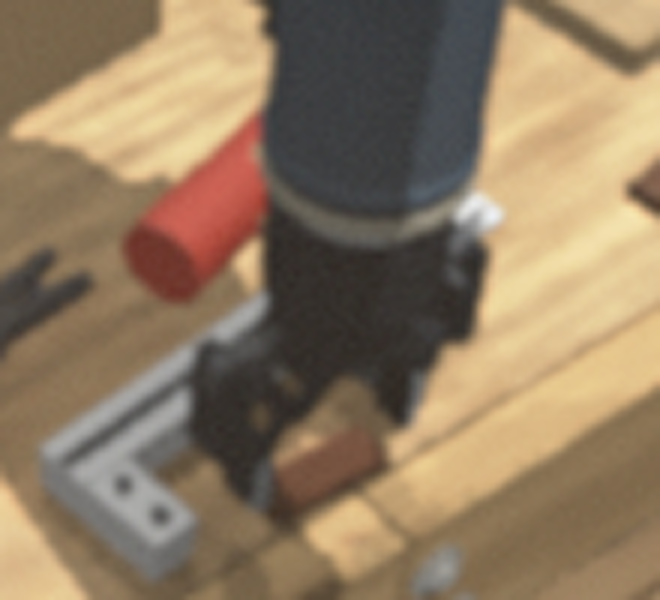

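Call:
{"api": "apply_moves", "payload": {
  "moves": [
    {"linear":[0,0,0.015],"twist":[0,0,0]},
    {"linear":[0,0,0.03],"twist":[0,0,0]},
    {"linear":[0,0,0.036],"twist":[0,0,0]},
    {"linear":[0,0,0.036],"twist":[0,0,0]}
  ]
}}

```text
time_s: 3.8
tool_pos: [0.4009, -0.1391, -0.0206]
eef_rot: [2.166, -2.274, -0.002]
contact_force: [-0.7, 0.3, 0.1]
finger_gap: 0.877
```

```bash
python3 plan.py; python3 snap.py 4; python3 tip.py scene4.npz -.139 .401 | sed -n 5,50p
```

```text
t 3.8 pos [ 0.4009 -0.1391 -0.0206] az -92.78 F [-0.7  0.3  0.1] gap 0.877 q [ 0.2   0.63  0.04  2.32 -0.12  0.2  -1.27]
344 209 [403 -70  61]
345 210 [397 -68  64]
346 210 [395 -70  64]
347 214 [408 -88  21]
348 215 [404 -87  22]
349 216 [399 -87  23]
350 216 [398 -90  22]
351 216 [396 -91  23]
352 217 [393 -92  21]
353 216 [394 -96  21]
354 216 [ 394 -100   19]
355 206 [393 -98  62]
356 206 [ 394 -102   58]
357 204 [ 389 -100   73]
358 204 [ 387 -101   74]
359 204 [ 389 -107   68]
360 203 [ 388 -109   71]
361 201 [ 388 -112   77]
362 199 [ 387 -113   85]
363 198 [ 388 -117   85]
364 197 [ 386 -118   89]
365 196 [ 386 -121   91]
366 196 [ 386 -124   89]
367 195 [ 384 -126   93]
368 195 [ 392 -138   78]
369 195 [ 392 -142   75]
370 194 [ 391 -144   79]
371 194 [ 392 -149   74]
372 195 [ 412 -176   34]
373 199 [ 407 -177   21]
374 201 [ 400 -175   20]
375 202 [ 396 -174   21]
376 203 [ 392 -175   20]
377 203 [ 391 -177   20]
378 200 [ 390 -177   33]
379 197 [ 390 -179   44]
380 195 [ 389 -181   51]
381 194 [ 391 -187   49]
382 191 [ 395 -193   54]
383 190 [ 394 -195   57]
384 190 [ 390 -194   61]
385 190 [ 388 -195   63]
386 190 [ 388 -200   59]
387 187 [ 389 -202   69]
388 183 [ 387 -201   86]
389 178 [ 387 -200  106]
```

View pics/scene4.png

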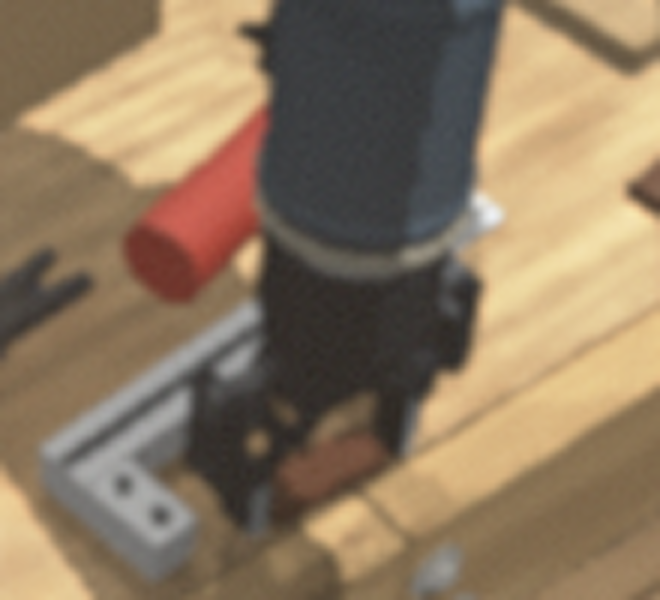

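The fingers now straddle the offcut, with their tips near the bench at about (258,528). I'll close gently.

Call:
{"api": "apply_moves", "payload": {
  "moves": [
    {"linear":[0,0,0],"twist":[0,0,0]},
    {"linear":[0,0,0],"twist":[0,0,0]},
    {"linear":[0,0,0],"twist":[0,0,0]},
    {"linear":[0,0,0],"twist":[0,0,0]}
  ],
  "hand": 0.3,
  "newtons": 20
}}

```text
time_s: 4.3
tool_pos: [0.4014, -0.1393, -0.0197]
eef_rot: [-2.167, 2.275, -0.001]
contact_force: [-1.4, -0.6, 4.9]
finger_gap: 0.716
```

```bash
python3 plan.py .436 -.130 -.0205 -84.7
```

```text
t 4.3 pos [ 0.4014 -0.1393 -0.0197] az -92.79 F [-1.4 -0.6  4.9] gap 0.716 q [ 0.2   0.63  0.04  2.32 -0.12  0.2  -1.27]
linear [-0.022 -0.068  0.002] twist [-0.   -0.   -0.09]
```

Call:
{"api": "apply_moves", "payload": {
  "moves": [
    {"linear":[-0.01,-0.02,-0.003],"twist":[0,0,-0.04]},
    {"linear":[-0.014,-0.04,-0.003],"twist":[0,0,-0.09]},
    {"linear":[-0.018,-0.06,-0.003],"twist":[0,0,-0.09]},
    {"linear":[-0.018,-0.064,-0.003],"twist":[0,0,-0.09]},
    {"linear":[-0.018,-0.064,-0.003],"twist":[0,0,-0.09]}
  ]
}}

```text
time_s: 4.8
tool_pos: [0.4342, -0.1316, -0.0185]
eef_rot: [-2.322, 2.116, -0.0]
contact_force: [0.1, -0.5, 0.0]
finger_gap: 0.719
```

```bash
python3 plan.py .443 -.131 -.0195 -84.7; python3 snap.py 5
```

```text
t 4.8 pos [ 0.4342 -0.1316 -0.0185] az -84.7 F [ 0.1 -0.5  0. ] gap 0.719 q [ 0.17  0.64  0.03  2.24 -0.06  0.26 -1.22]
linear [ 0.    -0.018  0.002] twist [-0. -0. -0.]
```

View pics/scene5.png

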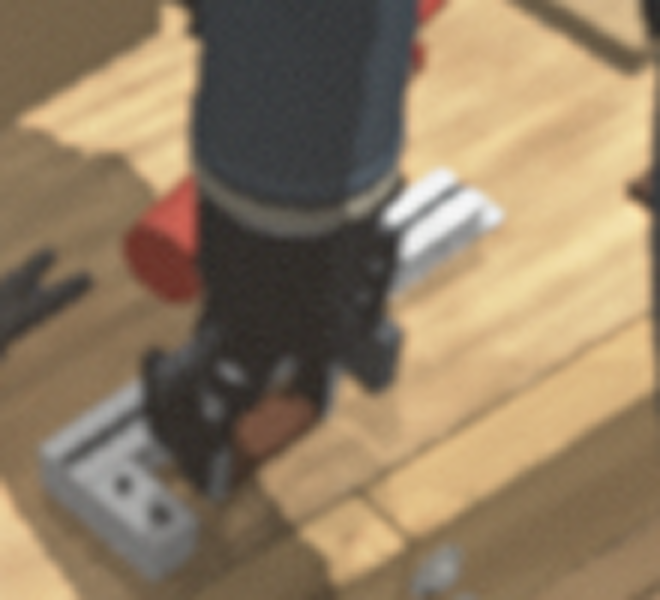

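The offcut is held between the jaws at (275,435), in line with the fence. I'll now creep towards the fence.

Call:
{"api": "apply_moves", "payload": {
  "moves": [
    {"linear":[0,-0.006,0],"twist":[0,0,0]},
    {"linear":[0,-0.01,0],"twist":[0,0,0]},
    {"linear":[0,-0.012,0],"twist":[0,0,0]},
    {"linear":[0,-0.012,0],"twist":[0,0,0]}
  ]
}}

```text
time_s: 5.3
tool_pos: [0.4399, -0.1312, -0.0184]
eef_rot: [-2.322, 2.116, -0.0]
contact_force: [-0.6, -0.7, -0.6]
finger_gap: 0.72
```

Call:
{"api": "apply_moves", "payload": {
  "moves": [
    {"linear":[0,-0.002,0],"twist":[0,0,0]},
    {"linear":[0,-0.004,0],"twist":[0,0,0]},
    {"linear":[0,-0.004,0],"twist":[0,0,0]}
  ]
}}

```text
time_s: 5.6
tool_pos: [0.4416, -0.131, -0.0185]
eef_rot: [2.322, -2.116, -0.001]
contact_force: [-0.5, -0.1, -0.7]
finger_gap: 0.719
```

Call:
{"api": "apply_moves", "payload": {
  "moves": [
    {"linear":[0,-0.002,0],"twist":[0,0,0]},
    {"linear":[0,-0.004,0],"twist":[0,0,0]},
    {"linear":[0,-0.004,0],"twist":[0,0,0]}
  ]
}}

```text
time_s: 5.9
tool_pos: [0.4415, -0.1309, -0.0187]
eef_rot: [2.32, -2.115, -0.005]
contact_force: [-6.0, -1.3, 1.5]
finger_gap: 0.716
```

Call:
{"api": "apply_moves", "payload": {
  "moves": [
    {"linear":[0,-0.002,0],"twist":[0,0,0]},
    {"linear":[0,-0.003,0],"twist":[0,0,0]},
    {"linear":[0,-0.003,0],"twist":[0,0,0]}
  ]
}}

```text
time_s: 6.2
tool_pos: [0.4415, -0.1309, -0.0189]
eef_rot: [2.318, -2.114, -0.008]
contact_force: [-9.4, -2.8, 2.1]
finger_gap: 0.719
```

```bash
python3 plan.py; python3 snap.py 6
```

```text
t 6.2 pos [ 0.4415 -0.1309 -0.0189] az -84.73 F [-9.4 -2.8  2.1] gap 0.719 q [ 0.16  0.65  0.03  2.22 -0.07  0.28 -1.23]
```

View pics/scene6.png

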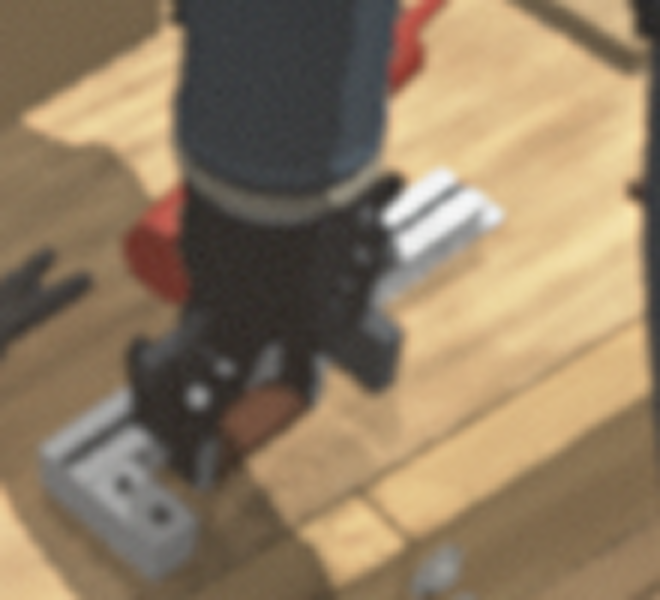

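Call:
{"api": "apply_moves", "payload": {
  "moves": [
    {"linear":[0,0.004,0],"twist":[0,0,0]},
    {"linear":[0,0.004,0],"twist":[0,0,0]},
    {"linear":[0,0.004,0],"twist":[0,0,0]}
  ],
  "hand": 0.65
}}

```text
time_s: 6.6
tool_pos: [0.444, -0.1308, -0.0183]
eef_rot: [-2.322, 2.115, -0.001]
contact_force: [-0.1, -0.7, 0.4]
finger_gap: 0.825
```

Call:
{"api": "apply_moves", "payload": {
  "moves": [
    {"linear":[0,0.01,-0.02],"twist":[0,0,0]},
    {"linear":[0,0.01,-0.06],"twist":[0,0,0]},
    {"linear":[0,0.01,-0.14],"twist":[0,0,0]},
    {"linear":[0,0.01,-0.22],"twist":[0,0,0]},
    {"linear":[-0.02,0.01,-0.3],"twist":[0,0,0]},
    {"linear":[-0.02,0.01,-0.3],"twist":[0,0,0]}
  ]
}}

```text
time_s: 7.2
tool_pos: [0.4395, -0.1211, 0.1366]
eef_rot: [-2.319, 2.112, -0.01]
contact_force: [0.2, -1.0, -0.8]
finger_gap: 0.826
```

```bash
python3 plan.py .482 -.2155 .11 5.3; python3 snap.py 7
```

```text
t 7.2 pos [ 0.4395 -0.1211  0.1366] az -84.65 F [ 0.2 -1.  -0.8] gap 0.826 q [ 0.11  0.36  0.08  2.11 -0.04  0.67 -1.26]
linear [ 0.196 -0.067  0.054] twist [-0.003 -0.005 -0.999]
```

View pics/scene7.png

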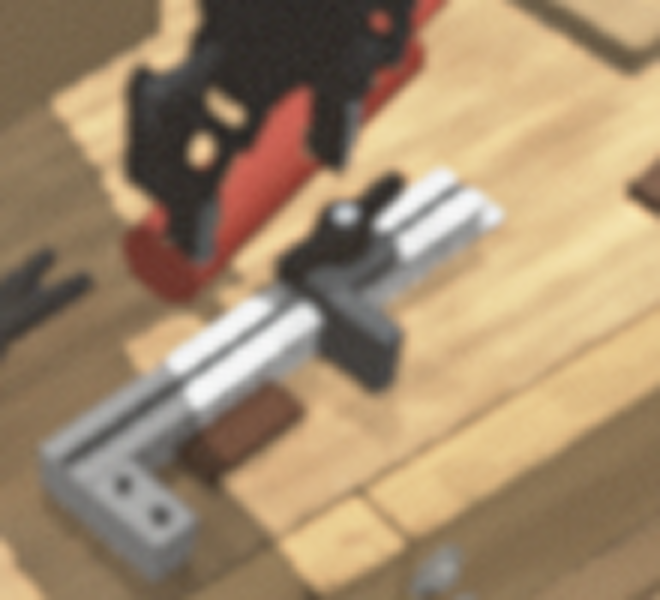

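View pics/top7.png

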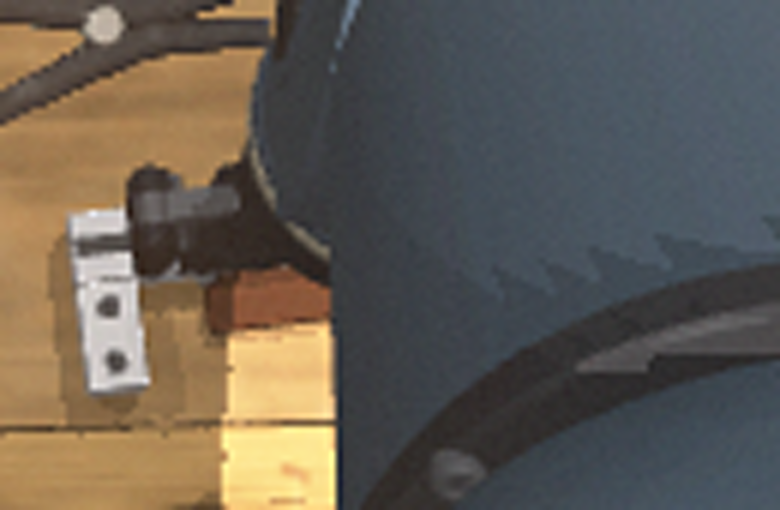

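```bash
cat > off2.py <<'E'
import sys
from h import *
c=load(sys.argv[1]); P=cloud(c)
r,g,b=[c["img"][...,i].astype(int) for i in range(3)]
m=(r>1.35*b)&(r<150)&(P[...,2]>.004)&(P[...,2]<.017)&(P[...,0]<.47)&(P[...,0]>.39)&(P[...,1]>-.22)&(P[...,1]<-.05)
m=cv2.morphologyEx(m.astype(np.uint8),cv2.MORPH_OPEN,np.ones((2,2)))
cs,_=cv2.findContours(m,cv2.RETR_EXTERNAL,cv2.CHAIN_APPROX_NONE); k=max(cs,key=cv2.contourArea).reshape(-1,2)
w=np.array([ray(c,u,v,.010)[:2] for u,v in k]); q=cv2.minAreaRect((w*1000).astype(np.float32)); print(q)
O=np.array([.4575,-.163]); ex=np.array([.9957,.0924]); ey=np.array([-.0924,.9957])
d=np.array(q[0])/1000-O; print("fence xy mm",(1000*d@ex).round(1),(1000*d@ey).round(1))
E
python3 off2.py scene7.npz; python3 off2.py scene0.npz
```

```text
((439.1819152832031, -127.8153076171875), (23.92904281616211, 64.68952178955078), 6.632264137268066)
fence xy mm -15.0 36.7
((400.6314392089844, -138.45411682128906), (64.25667572021484, 26.47585678100586), 85.31317901611328)
fence xy mm -54.4 29.7
```

The offcut at (245,425) lies along the fence front with no visible gap. The earlier force contact came through the offcut, because after release the jaws moved on freely. Next I'll go above the knob.

Call:
{"api": "apply_moves", "payload": {
  "moves": [
    {"linear":[0.04,-0.01,0.01],"twist":[0,0,-0.09]},
    {"linear":[0.08,-0.03,0.02],"twist":[0,0,-0.18]},
    {"linear":[0.12,-0.04,0.03],"twist":[0,0,-0.27]},
    {"linear":[0.16,-0.05,0.03],"twist":[0,0,-0.36]},
    {"linear":[0.19,-0.06,0.03],"twist":[0,0,-0.45]},
    {"linear":[0.196,-0.061,0.03],"twist":[0,0,-0.54]},
    {"linear":[0.196,-0.061,0.03],"twist":[0,0,-0.63]},
    {"linear":[0.196,-0.061,0.03],"twist":[0,0,-0.72]}
  ],
  "hand": -0.06
}}

```text
time_s: 8.1
tool_pos: [0.4756, -0.2162, 0.115]
eef_rot: [-3.095, 0.534, 0.004]
contact_force: [0.4, 0.9, -0.8]
finger_gap: 0.47
```

Call:
{"api": "apply_moves", "payload": {
  "moves": [
    {"linear":[0,0,0],"twist":[0,0,-0.09]},
    {"linear":[0,0,0],"twist":[0,0,-0.18]},
    {"linear":[0,0,0],"twist":[0,0,-0.27]},
    {"linear":[0,0,0],"twist":[0,0,-0.28]},
    {"linear":[0,0,0],"twist":[0,0,-0.28]}
  ]
}}

```text
time_s: 8.6
tool_pos: [0.476, -0.2161, 0.1156]
eef_rot: [-3.137, -0.14, 0.002]
contact_force: [-0.2, -0.2, -0.5]
finger_gap: 0.476
```

```bash
python3 plan.py .479 -.2155 .07 5.3; python3 snap.py 8; python3 tip.py scene8.npz -.2155 .48 | awk 'NR%2'
```

```text
t 8.6 pos [ 0.476  -0.2161  0.1156] az 5.11 F [-0.2 -0.2 -0.5] gap 0.476 q [ 0.59  0.49 -0.37  1.95  0.25  0.75  0.17]
linear [ 0.006 -0.001  0.091] twist [-0.001  0.001 -0.002]
346 188 [ 477 -141   26]
348 188 [ 475 -146   24]
350 186 [ 477 -155   25]
352 192 [ 460 -148   20]
354 184 [ 477 -169   24]
356 182 [ 479 -178   24]
358 187 [ 465 -174   19]
360 186 [ 465 -181   19]
362 185 [ 464 -187   19]
364 186 [ 458 -190   18]
366 187 [ 451 -191   20]
368 189 [ 441 -189   22]
370 189 [ 437 -193   23]
372 190 [ 430 -193   25]
374 184 [ 433 -201   42]
376 161 [ 482 -249   63]
378 151 [ 447 -210  147]
380 149 [ 443 -213  155]
382 145 [ 447 -221  162]
384 143 [ 431 -208  187]
386 130 [ 453 -233  200]
388 130 [ 431 -215  224]
390 140 [ 431 -229  186]
392 110 [ 445 -233  266]
394 100 [ 445 -233  293]
396 90 [ 436 -223  329]
398 88 [ 438 -231  330]
400 81 [ 446 -242  339]
402 66 [ 444 -238  378]
404 55 [ 445 -238  403]
406 45 [ 447 -241  423]
408 38 [ 441 -235  443]
410 30 [ 445 -242  455]
412 29 [ 441 -243  458]
414 28 [ 439 -245  461]
416 27 [ 436 -247  463]
418 26 [ 434 -250  465]
420 25 [ 434 -255  466]
```

View pics/scene8.png

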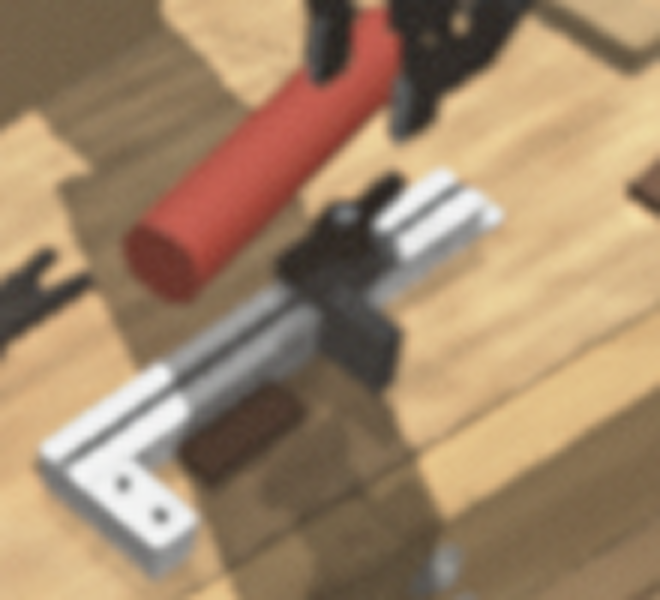

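Run:
```python
from h import *
c=load("scene8.npz");P=cloud(c)
for z in(.125,.133,.14,.15):
  o=[]
  for d in(-.02,0,.02):
    u,v=proj(c,(.476+d*.996,-.2161+d*.09,z)); o.append((round((u-310+.5)*6),round((v-130+.5)*6)))
  print(z,o)
for a,b in[(405,132),(410,120),(400,110),(322,75),(330,65),(345,212),(330,225),(360,235)]:
  print(a,b,P[int(130+b/6),int(310+a/6)].round(3))
print([round((x)*6) for x in (proj(c,(.4812,-.2156,.0655))[0]-309.5,proj(c,(.4812,-.2156,.0655))[1]-129.5)])
```

```text
0.125 [(403, 148), (369, 124), (336, 101)]
0.133 [(406, 135), (371, 111), (338, 87)]
0.14 [(408, 122), (373, 99), (340, 75)]
0.15 [(411, 105), (376, 81), (342, 58)]
405 132 [ 0.449 -0.21   0.142]
410 120 [ 0.448 -0.211  0.15 ]
400 110 [ 0.452 -0.207  0.155]
322 75 [ 0.496 -0.203  0.146]
330 65 [ 0.499 -0.212  0.146]
345 212 [ 0.481 -0.214  0.068]
330 225 [ 0.481 -0.207  0.065]
360 235 [ 0.469 -0.215  0.062]
[346, 215]
```

The tips at (405,132) and (325,78) lie either side of the knob axis, which projects to (346,215). I'll descend over the wings.

Call:
{"api": "apply_moves", "payload": {
  "moves": [
    {"linear":[0.008,-0.001,0.06],"twist":[0,0,0]},
    {"linear":[0.008,-0.001,0.11],"twist":[0,0,0]},
    {"linear":[0.008,-0.001,0.14],"twist":[0,0,0]},
    {"linear":[0.008,-0.001,0.16],"twist":[0,0,0]},
    {"linear":[0.008,-0.001,0.168],"twist":[0,0,0]},
    {"linear":[0.008,-0.001,0.168],"twist":[0,0,0]}
  ]
}}

```text
time_s: 9.3
tool_pos: [0.4807, -0.2152, 0.0324]
eef_rot: [-3.138, -0.145, 0.001]
contact_force: [-0.6, 0.1, 0.7]
finger_gap: 0.469
```

```bash
python3 plan.py .480 -.2155 .03 5.3; python3 snap.py 9
```

```text
t 9.3 pos [ 0.4807 -0.2152  0.0324] az 5.29 F [-0.6  0.1  0.7] gap 0.469 q [ 0.54  0.61 -0.31  2.02  0.33  0.56  0.09]
linear [-0.001  0.001  0.005] twist [-0.  0. -0.]
```

View pics/scene9.png

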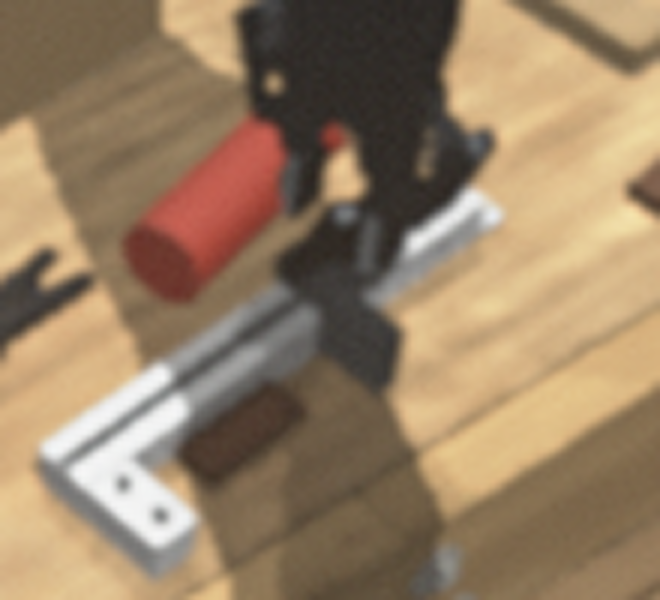

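View pics/top9.png

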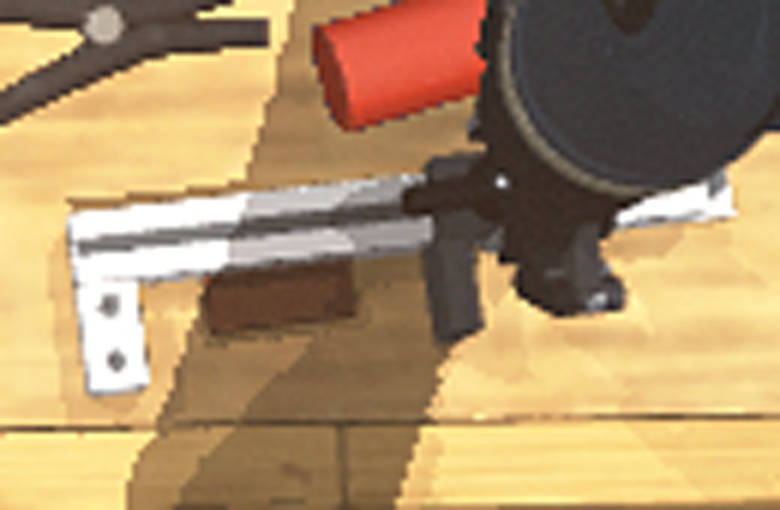

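Run:
```python
from h import *
c=load("scene9.npz");P=cloud(c)
for b in range(195,285,6):
  print(b,[tuple((P[int(130+b/6),int(310+a/6)]*1000).round().astype(int).tolist()) for a in range(345,410,6)])
c=load("top9.npz");P=cloud(c)
for b in range(230,325,12):
  print(b,[tuple((P[int(160+b/6),int(325+a/6)]*1000).round().astype(int).tolist()) for a in range(500,640,12)])
```

```text
195 [(539, -274, -1), (535, -274, 2), (489, -229, 64), (487, -231, 64), (459, -204, 102), (458, -206, 102), (453, -205, 107), (453, -209, 104), (452, -212, 103), (452, -216, 101), (449, -216, 104)]
201 [(488, -220, 67), (487, -224, 65), (484, -224, 67), (484, -229, 64), (460, -205, 98), (457, -207, 99), (453, -205, 103), (450, -206, 105), (449, -209, 104), (446, -210, 106), (445, -212, 105)]
207 [(484, -217, 67), (482, -219, 68), (483, -224, 64), (480, -224, 67), (459, -205, 95), (455, -204, 98), (452, -205, 100), (448, -205, 103), (450, -211, 98), (447, -211, 101), (441, -208, 107)]
213 [(482, -216, 66), (482, -219, 65), (479, -220, 66), (476, -221, 68), (458, -205, 92), (453, -203, 97), (450, -203, 99), (449, -207, 98), (449, -210, 96), (445, -209, 100), (438, -205, 108)]
219 [(480, -214, 65), (476, -214, 68), (476, -217, 67), (460, -204, 87), (458, -206, 88), (454, -205, 92), (451, -205, 94), (449, -207, 94), (448, -210, 93), (443, -208, 98), (439, -207, 102)]
225 [(477, -211, 65), (476, -214, 65), (475, -216, 64), (461, -205, 82), (459, -208, 81), (455, -206, 86), (453, -209, 86)
[... 2812 characters left out ...]
 -223, 153), (427, -229, 148), (427, -233, 148), (451, -282, -3)]
290 [(446, -224, 3), (446, -230, 1), (429, -208, 109), (426, -209, 126), (424, -209, 141), (422, -211, 151), (422, -214, 153), (422, -218, 154), (422, -223, 154), (422, -227, 152), (421, -231, 154), (445, -280, 2)]
302 [(442, -226, -4), (441, -229, 3), (441, -235, -1), (422, -209, 123), (419, -207, 147), (418, -210, 154), (418, -214, 153), (418, -218, 153), (417, -222, 155), (418, -227, 152), (418, -231, 152), (440, -280, 2)]
314 [(436, -224, 3), (436, -229, 1), (436, -235, -1), (436, -240, 1), (436, -245, -1), (414, -210, 150), (414, -215, 148), (436, -261, -3), (435, -265, 1), (435, -270, 1), (435, -275, -1), (435, -280, 2)]
```

Call:
{"api": "apply_moves", "payload": {
  "moves": [
    {"linear":[0,0,0.006],"twist":[0,0,0]},
    {"linear":[0,0,0.006],"twist":[0,0,0]},
    {"linear":[0,0,0.006],"twist":[0,0,0]},
    {"linear":[0,0,0.006],"twist":[0,0,0]},
    {"linear":[0,0,0.006],"twist":[0,0,0]}
  ],
  "hand": -1,
  "newtons": 40
}}

```text
time_s: 9.9
tool_pos: [0.4805, -0.2157, 0.0308]
eef_rot: [3.137, 0.145, 0.0]
contact_force: [-4.7, 0.7, 14.8]
finger_gap: 0.323
```

```bash
python3 plan.py
```

```text
t 9.9 pos [ 0.4805 -0.2157  0.0308] az 5.28 F [-4.7  0.7 14.8] gap 0.323 q [ 0.53  0.61 -0.3   2.02  0.34  0.55  0.09]
```

The jaws hold the round hub at 27 mm, with a slight downward press. I'll ease up a little, then turn CCW.

Call:
{"api": "apply_moves", "payload": {
  "moves": [
    {"linear":[0.002,0,-0.003],"twist":[0,0,0]},
    {"linear":[0.002,0,-0.006],"twist":[0,0,0]},
    {"linear":[0.002,0,-0.006],"twist":[0,0,0]}
  ]
}}

```text
time_s: 10.2
tool_pos: [0.4804, -0.2155, 0.0315]
eef_rot: [-3.138, -0.144, 0.004]
contact_force: [-0.7, -3.3, -17.5]
finger_gap: 0.316
```

Call:
{"api": "apply_moves", "payload": {
  "moves": [
    {"linear":[0,0,0],"twist":[0,0,-0.06]},
    {"linear":[0,0,0],"twist":[0,0,-0.12]},
    {"linear":[0,0,0],"twist":[0,0,-0.18]},
    {"linear":[0,0,0],"twist":[0,0,-0.24]},
    {"linear":[0,0,0],"twist":[0,0,-0.24]}
  ]
}}

```text
time_s: 10.7
tool_pos: [0.4803, -0.2155, 0.0315]
eef_rot: [-3.054, -0.732, 0.004]
contact_force: [-1.7, -3.0, -20.7]
finger_gap: 0.322
```

```bash
python3 plan.py; python3 -c "
from plant import arm;print(arm.observe()['ft_torque'])"; python3 snap.py 10
```

```text
t 10.7 pos [ 0.4803 -0.2155  0.0315] az 26.96 F [ -1.7  -3.  -20.7] gap 0.322 q [ 0.61  0.63 -0.41  2.02  0.44  0.59  0.37]
[-0.75498416  0.40980223  0.07530784]
```

View pics/scene10.png

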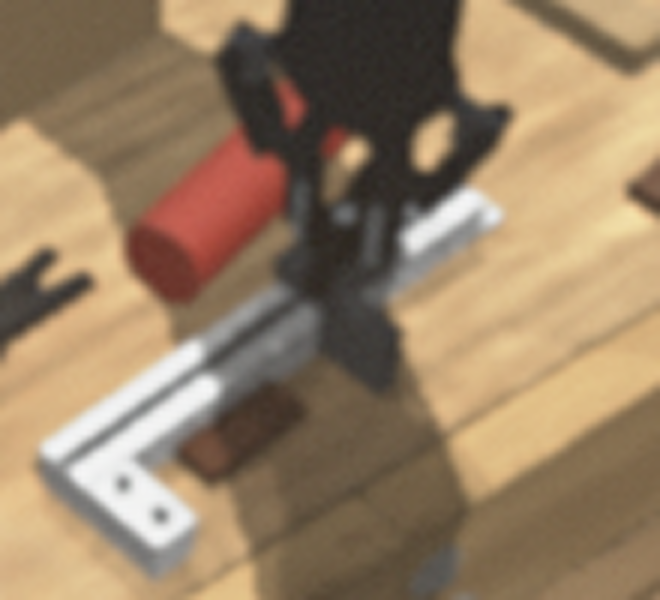

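View pics/top10.png

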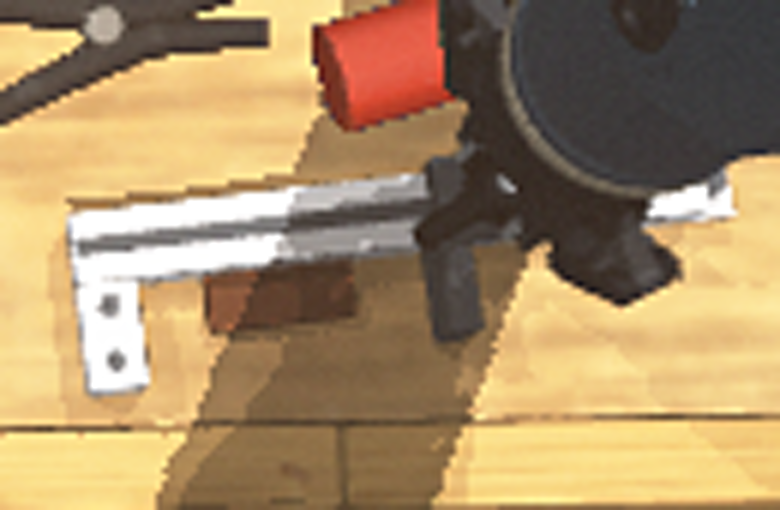

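The top view shows the near wing swung to (440,225), so the knob follows the gripper. I'll continue to about 80°.

Call:
{"api": "apply_moves", "payload": {
  "moves": [
    {"linear":[0,0,0.002],"twist":[0,0,-0.08]},
    {"linear":[0,0,0.002],"twist":[0,0,-0.16]},
    {"linear":[0,0,0.002],"twist":[0,0,-0.24]},
    {"linear":[0,0,0.002],"twist":[0,0,-0.32]},
    {"linear":[0,0,0.002],"twist":[0,0,-0.4]},
    {"linear":[0,0,0.002],"twist":[0,0,-0.48]},
    {"linear":[0,0,0.002],"twist":[0,0,-0.56]},
    {"linear":[0,0,0.002],"twist":[0,0,-0.64]}
  ]
}}

```text
time_s: 11.6
tool_pos: [0.4802, -0.2154, 0.0313]
eef_rot: [-2.322, -2.114, 0.004]
contact_force: [-4.7, -0.7, -13.9]
finger_gap: 0.318
```

```bash
python3 plan.py; python3 snap.py 11
```

```text
t 11.6 pos [ 0.4802 -0.2154  0.0313] az 84.62 F [ -4.7  -0.7 -13.9] gap 0.318 q [ 0.78  0.68 -0.69  2.01  0.68  0.7   1.13]
```

View pics/top11.png

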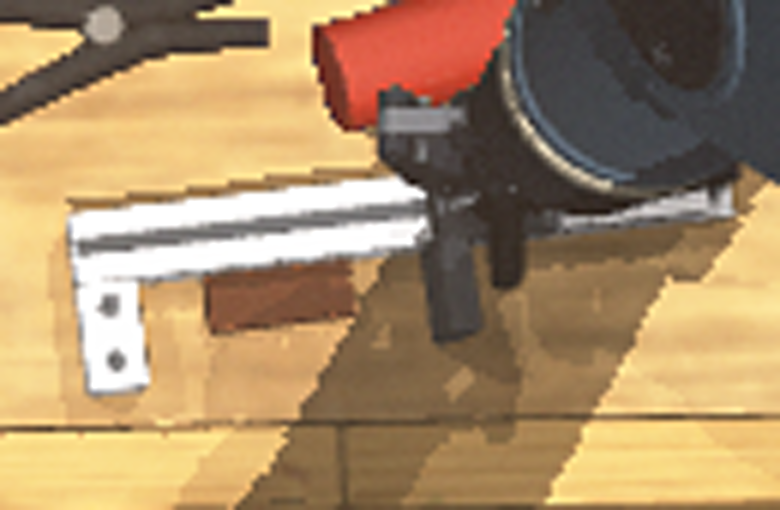

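The wing now points across the fence, at (505,255). I'll slide the stop along the fence towards the block.

Call:
{"api": "apply_moves", "payload": {
  "moves": [
    {"linear":[0.01,-0.0019,0],"twist":[0,0,0]},
    {"linear":[0.02,-0.0038,0],"twist":[0,0,0]},
    {"linear":[0.03,-0.0057,0],"twist":[0,0,0]},
    {"linear":[0.04,-0.0076,0],"twist":[0,0,0]},
    {"linear":[0.05,-0.0094,0],"twist":[0,0,0]},
    {"linear":[0.06,-0.0113,0],"twist":[0,0,0]},
    {"linear":[0.07,-0.0132,0],"twist":[0,0,0]},
    {"linear":[0.07,-0.0132,0],"twist":[0,0,0]}
  ]
}}

```text
time_s: 12.5
tool_pos: [0.4767, -0.1791, 0.0313]
eef_rot: [-2.329, -2.106, 0.004]
contact_force: [-7.1, 0.5, -12.7]
finger_gap: 0.321
```

```bash
python3 plan.py; python3 snap.py 12
```

```text
t 12.5 pos [ 0.4767 -0.1791  0.0313] az 84.25 F [ -7.1   0.5 -12.7] gap 0.321 q [ 0.72  0.66 -0.69  2.05  0.68  0.67  1.05]
```

View pics/top12.png

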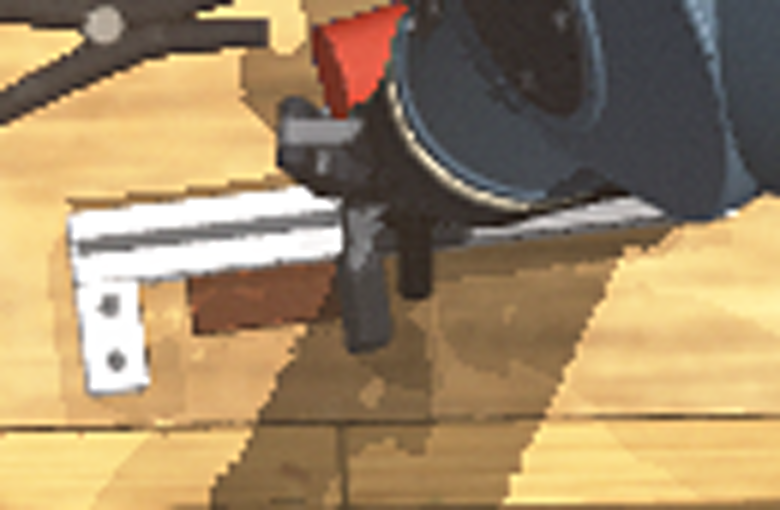

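Call:
{"api": "apply_moves", "payload": {
  "moves": [
    {"linear":[0.008,-0.003,0],"twist":[0,0,0]},
    {"linear":[0.016,-0.006,0],"twist":[0,0,0]},
    {"linear":[0.024,-0.008,0],"twist":[0,0,0]},
    {"linear":[0.03,-0.009,0],"twist":[0,0,0]},
    {"linear":[0.03,-0.009,0],"twist":[0,0,0]}
  ]
}}

```text
time_s: 13.1
tool_pos: [0.4752, -0.1634, 0.0314]
eef_rot: [-2.324, -2.112, -0.0]
contact_force: [-2.9, 1.0, -17.5]
finger_gap: 0.319
```

Call:
{"api": "apply_moves", "payload": {
  "moves": [
    {"linear":[0.003,-0.0006,0],"twist":[0,0,0]},
    {"linear":[0.006,-0.0012,0],"twist":[0,0,0]},
    {"linear":[0.006,-0.0012,0],"twist":[0,0,0]}
  ]
}}

```text
time_s: 13.4
tool_pos: [0.4749, -0.1612, 0.0314]
eef_rot: [-2.325, -2.112, 0.0]
contact_force: [-2.7, -1.4, -19.5]
finger_gap: 0.323
```

```bash
python3 plan.py; python3 snap.py 13
```

```text
t 13.4 pos [ 0.4749 -0.1612  0.0314] az 84.51 F [ -2.7  -1.4 -19.5] gap 0.323 q [ 0.69  0.65 -0.68  2.07  0.69  0.65  1.01]
```

View pics/top13.png

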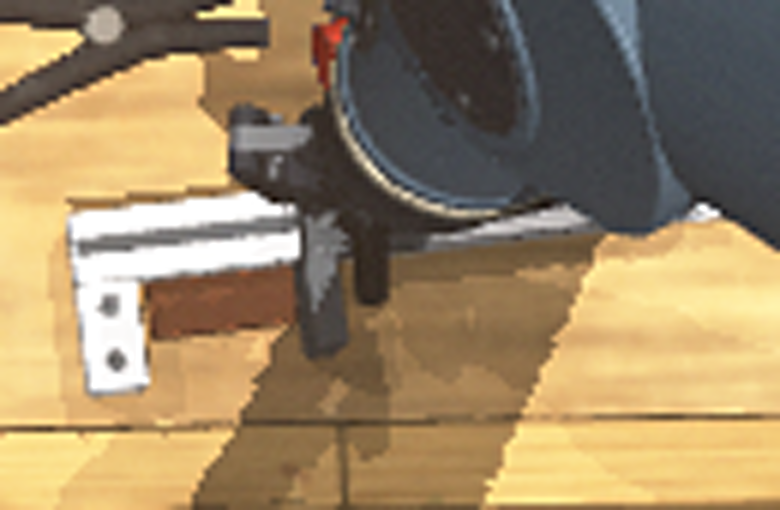

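There is almost no gap left to the block, at (150,310). I'll creep until the force shows the nip.

Call:
{"api": "apply_moves", "payload": {
  "moves": [
    {"linear":[0.003,-0.0006,0],"twist":[0,0,0]},
    {"linear":[0.005,-0.001,0],"twist":[0,0,0]},
    {"linear":[0.005,-0.001,0],"twist":[0,0,0]}
  ]
}}

```text
time_s: 13.8
tool_pos: [0.4747, -0.1586, 0.0315]
eef_rot: [-2.325, -2.113, 0.0]
contact_force: [-2.9, -1.2, -20.9]
finger_gap: 0.32
```

Call:
{"api": "apply_moves", "payload": {
  "moves": [
    {"linear":[0.003,-0.0006,0],"twist":[0,0,0]},
    {"linear":[0.005,-0.001,0],"twist":[0,0,0]},
    {"linear":[0.005,-0.001,0],"twist":[0,0,0]}
  ]
}}

```text
time_s: 14.1
tool_pos: [0.4745, -0.1561, 0.0315]
eef_rot: [-2.325, -2.113, 0.0]
contact_force: [-3.3, -0.6, -22.3]
finger_gap: 0.318
```

Call:
{"api": "apply_moves", "payload": {
  "moves": [
    {"linear":[0.003,-0.0006,0.001],"twist":[0,0,0]},
    {"linear":[0.005,-0.001,0.002],"twist":[0,0,0]},
    {"linear":[0.005,-0.001,0.002],"twist":[0,0,0]}
  ]
}}

```text
time_s: 14.4
tool_pos: [0.4746, -0.1559, 0.0313]
eef_rot: [2.325, 2.109, -0.003]
contact_force: [-4.8, -9.6, -10.6]
finger_gap: 0.319
```

```bash
python3 plan.py; python3 snap.py 14
```

```text
t 14.4 pos [ 0.4746 -0.1559  0.0313] az 84.42 F [ -4.8  -9.6 -10.6] gap 0.319 q [ 0.67  0.65 -0.68  2.08  0.69  0.64  0.99]
```

View pics/top14.png

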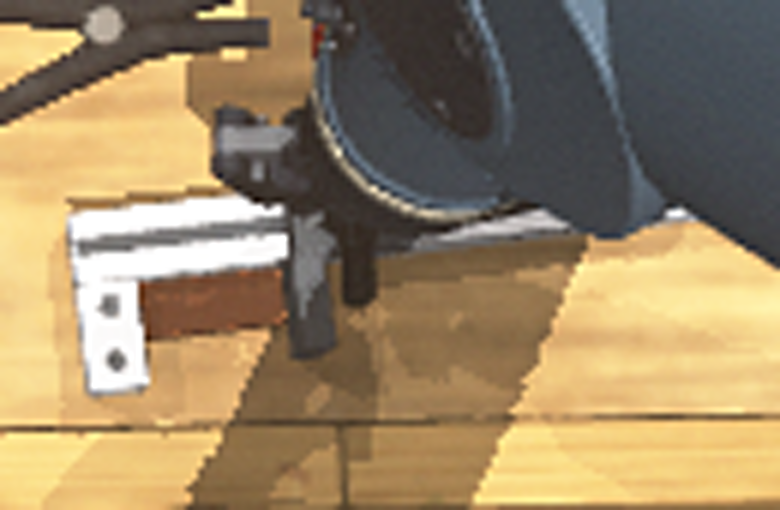

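View pics/scene14.png

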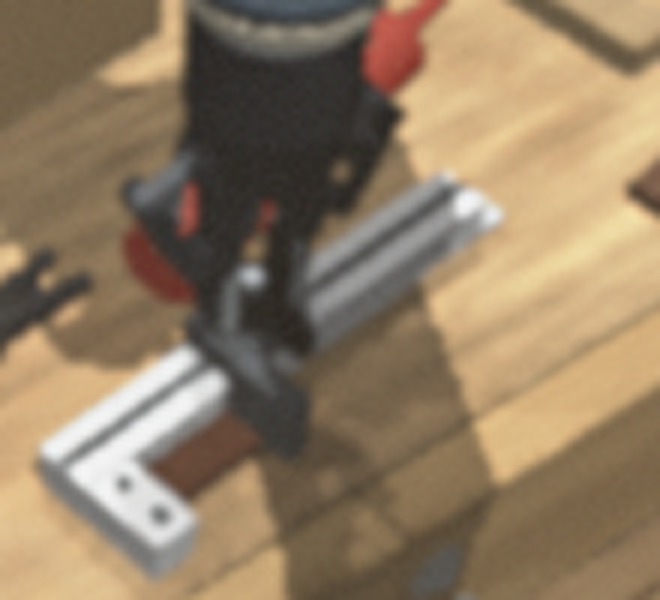

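The offcut is nipped end to end and flush with the fence (Fy ≈ −10 N, and the stop halted). I'll turn the knob back clockwise.

Call:
{"api": "apply_moves", "payload": {
  "moves": [
    {"linear":[0,0,0],"twist":[0,0,0.08]},
    {"linear":[0,0,0],"twist":[0,0,0.16]},
    {"linear":[0,0,0],"twist":[0,0,0.24]},
    {"linear":[0,0,0],"twist":[0,0,0.32]},
    {"linear":[0,0,0],"twist":[0,0,0.4]},
    {"linear":[0,0,0],"twist":[0,0,0.48]},
    {"linear":[0,0,0],"twist":[0,0,0.56]},
    {"linear":[0,0,0],"twist":[0,0,0.64]}
  ]
}}

```text
time_s: 15.3
tool_pos: [0.4746, -0.1557, 0.0313]
eef_rot: [3.055, 0.721, 0.0]
contact_force: [-3.7, -10.2, -11.4]
finger_gap: 0.319
```

Call:
{"api": "apply_moves", "payload": {
  "moves": [
    {"linear":[0,0,0],"twist":[0,0,0.08]},
    {"linear":[0,0,0],"twist":[0,0,0.16]},
    {"linear":[0,0,0],"twist":[0,0,0.24]},
    {"linear":[0,0,0],"twist":[0,0,0.26]},
    {"linear":[0,0,0],"twist":[0,0,0.26]},
    {"linear":[0,0,0],"twist":[0,0,0.26]}
  ]
}}

```text
time_s: 15.9
tool_pos: [0.4747, -0.1556, 0.0313]
eef_rot: [3.138, 0.094, 0.002]
contact_force: [-4.3, -10.8, -11.1]
finger_gap: 0.318
```

```bash
python3 plan.py;  python3 -c "
from plant import arm;print(arm.observe()['ft_torque'])"; python3 snap.py 15
```

```text
t 15.9 pos [ 0.4747 -0.1556  0.0313] az 3.45 F [ -4.3 -10.8 -11.1] gap 0.318 q [ 0.41  0.59 -0.28  2.09  0.33  0.51 -0.05]
[-2.39398639  1.1935712  -0.04807187]
```

View pics/top15.png

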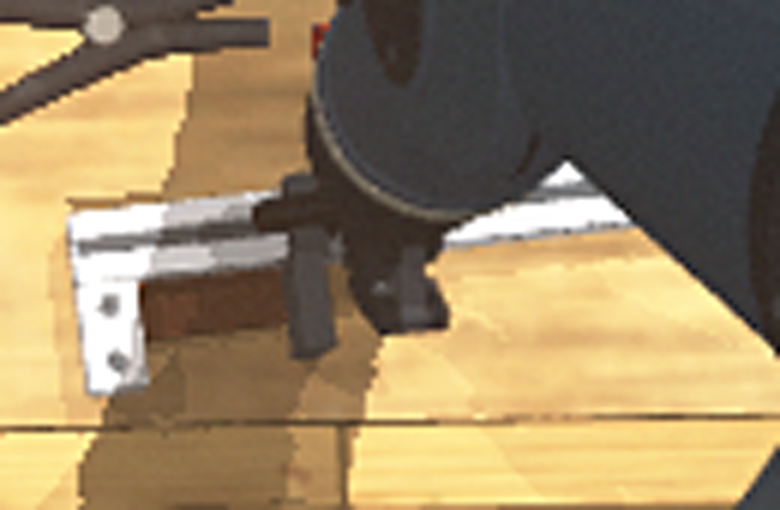

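The wing is back along the fence, at (290,213). I'll relieve the push, release and retreat upward.

Call:
{"api": "apply_moves", "payload": {
  "moves": [
    {"linear":[0,0.004,0.001],"twist":[0,0,0]},
    {"linear":[0,0.006,0.002],"twist":[0,0,0]},
    {"linear":[0,0.006,0.002],"twist":[0,0,0]}
  ]
}}

```text
time_s: 16.3
tool_pos: [0.4748, -0.1559, 0.031]
eef_rot: [3.14, 0.098, 0.002]
contact_force: [-9.5, 0.1, 4.7]
finger_gap: 0.317
```

Call:
{"api": "apply_moves", "payload": {
  "moves": [
    {"linear":[0,0.006,0.0],"twist":[0,0,0]},
    {"linear":[0,0.006,0.0],"twist":[0,0,0]},
    {"linear":[0,0.006,0.0],"twist":[0,0,0]},
    {"linear":[0,0.006,0.0],"twist":[0,0,0]}
  ],
  "hand": -0.06
}}

```text
time_s: 16.7
tool_pos: [0.476, -0.1594, 0.0301]
eef_rot: [3.14, 0.097, 0.004]
contact_force: [-1.1, 0.3, -0.4]
finger_gap: 0.471
```

Call:
{"api": "apply_moves", "payload": {
  "moves": [
    {"linear":[0,0.006,-0.03],"twist":[0,0,0]},
    {"linear":[0,0.006,-0.08],"twist":[0,0,0]},
    {"linear":[0,0.006,-0.16],"twist":[0,0,0]},
    {"linear":[0,0.1,-0.24],"twist":[0,0,0]},
    {"linear":[0,0.2,-0.3],"twist":[0,0,0]},
    {"linear":[0,0.3,-0.3],"twist":[0,0,0]},
    {"linear":[0,0.4,-0.3],"twist":[0,0,0]},
    {"linear":[0,0.4,-0.3],"twist":[0,0,0]}
  ]
}}

```text
time_s: 17.5
tool_pos: [0.4861, -0.3655, 0.18]
eef_rot: [3.137, 0.087, 0.001]
contact_force: [-0.2, -1.1, -0.9]
finger_gap: 0.475
```

```bash
python3 plan.py; python3 snap.py 16; python3 off2.py scene16.npz; python3 off2.py top16.npz
```

```text
t 17.5 pos [ 0.4861 -0.3655  0.18  ] az 3.18 F [-0.2 -1.1 -0.9] gap 0.475 q [ 0.79  0.52 -0.36  1.66  0.21  0.99  0.42]
((437.4327697753906, -107.57779693603516), (23.78847312927246, 48.85944747924805), 3.4416134357452393)
fence xy mm -14.9 57.0
((439.2590026855469, -104.9760513305664), (24.64866828918457, 61.21933364868164), 5.30558967590332)
fence xy mm -12.8 59.5
```

View pics/top16.png

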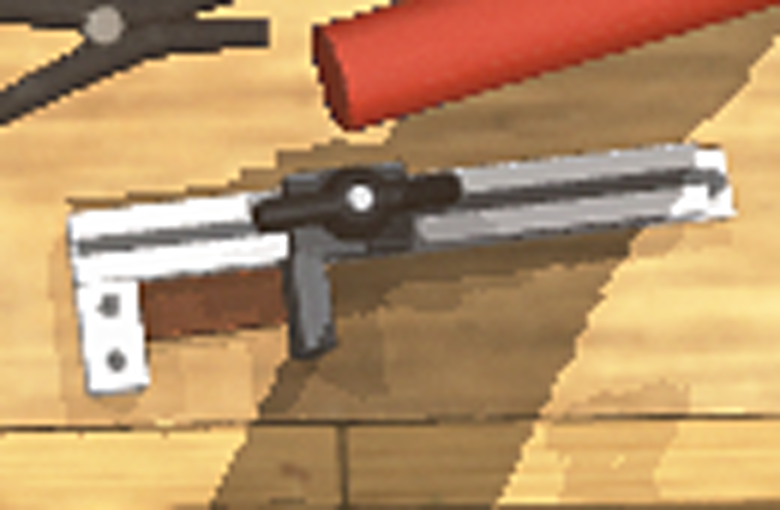

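View pics/scene16.png

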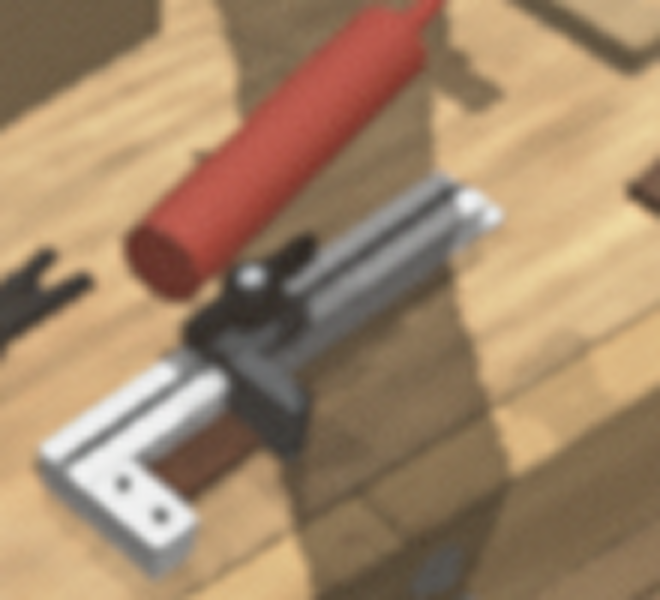

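Both views show the wings along the fence, the offcut at (215,303) tight between block and stop, and the gripper clear of everything. I'll hand in.

```bash
python3 -c "
from plant import arm
print(arm.hand_in())"
```

```text
the job is handed in; nothing more can be done
None
```

The length stop is set to the offcut and clamped, and the job was handed in at about 17.5 s on the robot's clock. No verdict was reported.

- **What I did:** I gripped the offcut by its ends and pushed it flat against the fence until about 9 N of contact. I then turned the knob about 79° counter-clockwise and slid the stop about 60 mm until it nipped the offcut (about 10 N). Finally I turned the knob back clockwise to where it started, let go and moved clear.
- **Last checks that agreed:** The top view put the offcut at about x −12.8 mm, y 59.5 mm in the fence frame. It was parallel to the fence within the measurement, against the end block, and touching the stop's face. The wings lay along the fence to within 2–3° as judged by eye, and the contact force at rest was about 1 N. The arm's route stayed clear of the tin and the tape measure; I did not measure them again afterwards.
- **Checks that disagreed:**
  - The fingertips stood about 30 mm higher than the reported tool height and the stated finger lengths imply. My first closing on the offcut therefore shut in the air above it, and I went by the camera heights after that.
  - The last scene-view offcut fit was partly hidden by the stop. It gave x −14.9 mm, y 57.0 mm, still inside the limits, with an angle about 2° different from the top view.
  - The stop was already about 62 mm along its travel at the start, not at zero.

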